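# Close and lock the chip-box carrier

## Robot

A 6-joint arm with a two-finger parallel gripper is mounted at the origin on a cart in front of the work surface, level with it; the furniture and walls round the work are solid. World frame = base frame: x ahead of the robot, y to its left, z up, the work surface at z = 0. Lengths are in m, angles in rad, forces in N, time in s.
With the tool pointing down it reaches from about 0.3 to 0.775 m from the base axis. Payload 14.6 kg.
Tool frame: the origin (TCP) lies midway between the tips of the shut fingers; the grasp point (between the pads) lies 19 mm behind it (tcp_to_grasp is the distance from the TCP to the grasp point, in m); z points along the fingers, y is the line along which they close (so a half turn about z gives the same grasp; the last joint's range is limited). The gripper opens to 94 mm and grips with 3 to 60 N. Pads are 16 mm wide; open, the fingers measure 119 mm over their backs; the gripper's body (75 mm by 177 mm) begins 78 mm behind the grasp point.
Start: joints at [1.034, 0.3, 1.521, -0, 1.321, -0.067], TCP at [0.249, 0.49, 0.205] pointing down, gripper open.
Joint ranges: [-3.03, 3.03], [-0.79, 2.21], [0.23, 2.52], [-1.04, 4.18], [0, 3.07], [-2.55, 2.55]. Speed limits (rad/s): [2.22, 2.22, 2.57, 3.14, 3.14, 3.14].

## Interface

Orientations are given as [roll, pitch, yaw] about the fixed x, y, z axes, in that order (R = Rz(yaw) Ry(pitch) Rx(roll)).
In Python, from station import * gives the robot as it stands.
- The arm moves only by the tool send_rows, never from a script. Its argument "motion" is a list of rows, each a list of 3 entries, a list of its own where there are three numbers: the shift along the tool's x, y, z in units of 0.03 m (1.0 is 0.03 m), then the turn, a rotation vector about the tool's x, y, z in units of 0.12 rad (1.0 is 0.12 rad), then the opening, from -1 (shut) to 1 (fully open). In form: [[[x, y, z], [rx, ry, rz], grip], ...]. A call has 1 to 12 rows; each row shifts and turns the commanded pose from where the row before left it, along the tool's axes as they then stand; what a row does not reach is not made up. A row lasts 1/10 s, in which the tool goes at most 50 mm and 8.59 degrees, less where a joint would pass 70% of its speed; a pose out of reach is approached as far as the arm can. A call with a number of a shift or a turn outside -1 to 1 is refused whole. A call with a gripper value outside its range is refused whole. The fingers move at their own pace and stop on an object; "squeeze" is the grip in N (left out, the last holds). Time passes only in rows, so rows that do not move let the fingers close. It gives the time, the measured TCP pose, the force, the opening and the grip force at its end, in the units of the state.
- get_obs(): the state, without advancing time (a new reading comes with each control period).
- camera(name): name is "side" or "top" or "wrist"; returns a dict with "pixels" (400x640x3 uint8, red, green, blue), "depth" (400x640 float32, m along the optical axis (not along the pixel's ray), 0 where there is no reading), "fx", "fy", "cx", "cy" (pixels), "rvec" (rotation vector, rad) and "tvec" (3), from world to camera coordinates, as OpenCV has them. Camera axes: x right, y down, z forward; pixel columns grow to the right and rows downward; lengths in m; the calibration is good to about 2 mm. A picture is of the moment at which its call begins.
- hand_in(): hands the job in; it is judged then, once.
The state is a dict: "time_s": time; "qpos": joint angles; "joint_vel": joint speeds; "tau": joint torques, N m; "ee_pos": TCP position; "eef_rot": TCP orientation; "force": force on the tool from outside, world axes, zero at the start; "moment": the same for the moment, N m; "grip_width": finger opening in m; "grip_force": force on a finger pad.
Only numpy, scipy, OpenCV 4.12 (cv2) and the standard library are available. Lean on these libraries where they do the work, as an engineer would, in place of code of your own. Each camera call takes 0.05 s, during which the arm holds its last target. There are 200 camera calls.

## Task

Get the chip carrier ready for transport: lay the loose chip box from the mat flat in the carrier's empty pocket (the other box stays in its own), close both hinged covers and press each one down until its catch snaps over and holds it fully shut. Then slide the lock pin through all three eyelets, from either end, until its grip comes up against the first eyelet, let go of it, and leave the other things on the table standing where they are.

Things in the scene. Friction and masses are not known exactly. Their poses are not given: they have to be found in the camera images.
- carrier: Fixed carrier on the table, left or right: black slab 220 (its y) x 153 (its x, -85 to +68) x 12 mm, two pockets side by side along y, two covers hinged at +x, two sprung catches at its -x edge (y +60 and -60, x -62 to -83, top z 35). Origin on the table midway between the pockets; x runs from catches to hinges. Steel eyelet plate at x -45, y 0 (6 mm thick along y, 32 mm wide, top z 68).
- pocket_l (a point): Centre of the floor of the left pocket (carrier +y side), the empty one, 12 mm above the table. Low corner ribs, 5 mm high, frame a seat of 64 mm (carrier x) by 60 mm (carrier y); the middles of all four sides are open for fingers. Axes as the carrier's.
- pocket_r (a point): The same for the right pocket (carrier -y side), which already holds a chip box.
- cover_l (a joint): Angle of the left cover: 0 = shut, flat; positive = swung up about its hinge; starts upright, 1.65 to 1.9; stop at 2.1. A stiff hinge keeps it where it is left. Shut, its underside is 20 mm above the pocket floor. In about the last 0.1 rad a nose on its front tab must be forced past the sprung catch (some 8 N on the pad); past it the cover stays shut.
- cover_r (a joint): The same for the right cover; starts anywhere from 0.6 to 1.7.
- cover_l_hinge (a point): Middle of the left cover's hinge axis (along carrier y), 34 mm above the table; axes as the carrier's. The cover is a 4 mm plate, 96 mm wide along the hinge, reaching 116 mm from the axis, mid-plane through the axis. At its free edge a tab goes 17 mm down; on its upper face, 102 mm from the hinge and 44 mm off its middle towards the other cover, stands an eyelet plate 32 x 32 x 6 mm.
- cover_r_hinge (a point): The same for the right cover.
- cover_l_pad (a point): Thumb pad on the upper face of the left cover, 98 mm from the hinge on the middle of its width: where to press. z is the outward normal of the upper face; it turns with the cover.
- cover_r_pad (a point): The same for the right cover.
- bore_mid (a point): Centre of the bore of the fixed middle eyelet, 52 mm above the table; axes as the carrier's. The 20 mm bore runs along y. With both covers shut their own eyelets (same bore, 6 mm thick) are in line with it at y +16 and -16, outer faces at y +19 and -19. The bore axis is 16 mm above the upper face of the shut covers.
- mat: Fixed grey mat 200 x 260 x 3 mm (x, y, z) on the table; origin under its centre. The loose chip box, the lock pin, a loupe and a vial stand on it.
- chip_box_out: Chip box with lid to be loaded, lying on the mat: 54 x 54 x 16 mm square box (a small closure lip makes it 59 mm along its x). Origin: centre of its underside, z up. 34 g.
- chip_box_in: Identical chip box that already lies in the right pocket; stays there. Origin: centre of its underside.
- lock_pin: Lock pin lying flat on the mat, about 0.1 kg: a flat grip 40 mm long (its x) x 26 mm wide x 12 mm high, with a round steel rod 12 mm in diameter and 90 mm long out of its +x end, tapered at the tip. Origin: centre of the underside of the grip; the rod's axis is 6 mm higher, along x.
- pin_tip (a point): End of the lock pin's rod, on its axis, 110 mm from the grip's centre.
- pin_shoulder (a point): Where the rod leaves the grip, on the axis, 20 mm from the grip's centre; this end face stops against the first eyelet when the pin is home.
- work_stage: Fixed equipment in the middle of the table, between carrier and mat: flat stage 267 mm wide (y) x 291 mm deep (x), 64 mm high; keep gripper and loads above it. Origin under its centre. Behind it, from about x = 0.6 up, a tall machine with a microscope: cross from side to side in front of that.
- loupe: Bystander: eye loupe, 38 mm across, 35 mm high, on the mat. Origin under its centre.
- vial: Bystander: capped vial 28 mm across, 41 mm high, on the mat. Origin under its centre.
- tip_pot: Bystander: pot 70 x 72 x 66 mm, near the table's front edge in the middle. Origin under its centre.
- tall_vial: Bystander: capped vial 25 mm across, 47 mm high, front left. Origin under its centre.
- fixture_block: Bystander: metal block 40 x 56 x 22 mm, left. Origin under its centre.
Mind the look-alikes: they are no part of the job. What is shaped like the chip_box_out but yellow is not meant.

How it is judged:
By the outcome, as a careful person would: the job done as asked, in the order asked, and still so for the second after the job is handed in, with the robot touching nothing.
It also fails if it takes over 72 s, if anything falls off the work surface, if the arm or the gripper's body presses on something with over 40 N, if the wrist force passes 120 N, or if a joint passes its speed limit or range.

## Working session

There is one attempt and no reset: what is moved stays moved. The work goes in short steps, Python scripts to look and compute and a tool call to move; the robot and the scene stay as the last step left them, time stands still between calls to the robot, and variables do not carry over. Pictures are saved under pics/ and viewed, at most 10 in all, crops included, and the job is handed in when it is done.

Besides the shell and the picture viewer there is one more tool, called after "Emit:" as name(argument=value, ...), one argument or row to a line, values as JSON. send_rows: Moves the arm, as the interface text tells. Its arguments: {"type":"object","properties":{"motion":{"type":"array"},"squeeze":{"type":"number"}},"required":["motion"]}

```bash
ls; mkdir -p pics
cat > h.py <<'E'
from station import *
import numpy as np, cv2
def snap(n,f):
    c=camera(n); np.savez('pics/'+f+'.npz',**c); cv2.imwrite('pics/'+f+'.png',c['pixels'][:,:,::-1]); return c
def load(f): return dict(np.load('pics/'+f+'.npz'))
def RT(c): return cv2.Rodrigues(np.asarray(c['rvec'],float))[0],np.asarray(c['tvec'],float).ravel()
def w(c,u,v,d=None):
    "pixel -> world by depth"
    R,t=RT(c); d=float(np.median(c['depth'][v-1:v+2,u-1:u+2])) if d is None else d
    return R.T@(np.array([(u-c['cx'])/c['fx']*d,(v-c['cy'])/c['fy']*d,d])-t)
def plane(c,u,v,z):
    R,t=RT(c); o=-R.T@t; r=R.T@np.array([(u-c['cx'])/c['fx'],(v-c['cy'])/c['fy'],1.]); return o+r*(z-o[2])/r[2]
def proj(c,p):
    return cv2.projectPoints(np.asarray(p,float).reshape(-1,3),np.asarray(c['rvec'],float),np.asarray(c['tvec'],float),np.array([[c['fx'],0,c['cx']],[0,c['fy'],c['cy']],[0,0,1.]]),None)[0].reshape(-1,2)
def cloud(c):
    R,t=RT(c); v,u=np.mgrid[:400,:640]; d=c['depth']; P=np.stack([(u-c['cx'])/c['fx']*d,(v-c['cy'])/c['fy']*d,d],-1); return (P-t)@R
E
python3 - <<'E'
from h import *
np.set_printoptions(precision=4,suppress=True)
o=get_obs(); print(o)
a=snap('top','top0');b=snap('side','side0')
for c in(a,b):
    R,t=RT(c); print(-R.T@t,R[2],c['fx'])
cv2.imwrite('pics/both.png',np.vstack([a['pixels'],b['pixels']])[:,:,::-1][:, :])
im=np.vstack([a['pixels'],b['pixels']])[:,:,::-1]
E
```

```text
pics
{'time_s': 0.0, 'qpos': array([ 1.0344,  0.3005,  1.5216, -0.    ,  1.3207, -0.0666]), 'joint_vel': array([ 0.0001, -0.0005, -0.0026, -0.0012, -0.0008, -0.0027]), 'tau': array([  0.0007, -53.1803, -35.2741,   0.0708,   0.0244,  -0.0001]), 'ee_pos': array([0.2489, 0.4902, 0.2049]), 'eef_rot': array([-3.1404, -0.    ,  2.6718]), 'force': array([ 0.0777, -0.1472, -0.2882]), 'moment': array([ 0.005 , -0.0104,  0.0063]), 'grip_force': 0.0, 'grip_width': 0.09441815562421327}
[0.2796 0.0749 1.1312] [ 0.2269  0.015  -0.9738] 362.1287790658494
[ 0.0268 -0.6642  0.681 ] [ 0.4694  0.6693 -0.576 ] 371.0795284993954
```

View pics/top0.png

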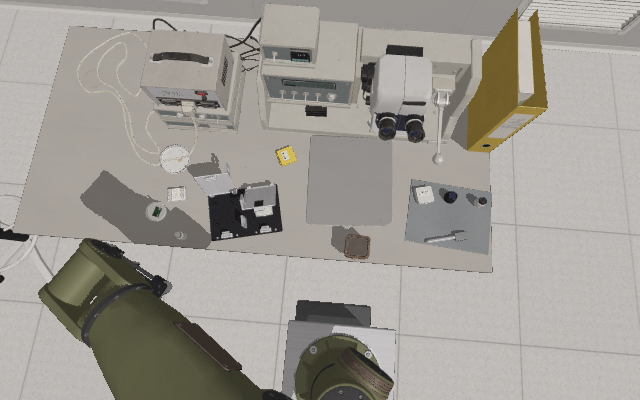

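View pics/side0.png

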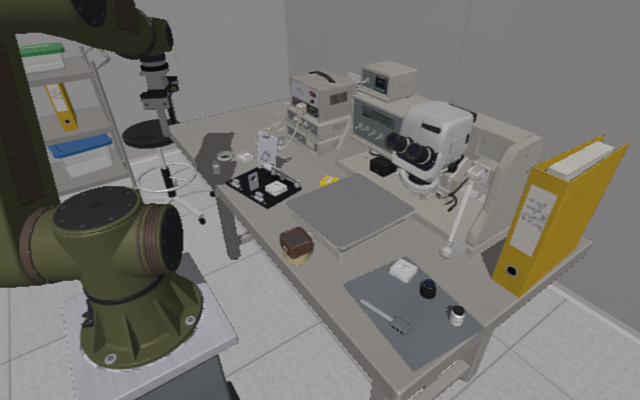

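Top view: carrier at (245,213) with the upright left cover at (215,178) and half-open right cover at (258,195). The white chip box is at (424,194) on the mat, the pin at (445,238) with its grip at the right end (460,236), the loupe at (450,197), the vial at (482,202) and the stage at (350,180). The yellow look-alike is at (286,155). The white box on the mat fits the description: it's on the mat and not yellow. Enlarged crop next to confirm.

Run:
```python
from h import *
a=load('top0');b=load('side0')
def cr(c,x,y,ww,hh,k): return cv2.resize(c['pixels'][y:y+hh,x:x+ww,::-1],None,fx=k,fy=k,interpolation=cv2.INTER_CUBIC)
A=cr(a,195,145,100,75+25,4);B=cr(a,400,172,100,100,4)
C=cr(b,220,125,100,50,4);D=cr(b,340,250,133,66,3)[:200,:400]
D=cv2.resize(D,(400,200))
C=C[:200]
cv2.imwrite('pics/crop1.png',np.vstack([np.hstack([A,B]),np.hstack([C,D])]))
np.set_printoptions(precision=4,suppress=True)
for n,p in dict(box=(424,194),grip=(460,236),rod=(435,240),loupe=(450,197),vial=(482,202),stage=(350,180),yel=(286,155),mat=(440,215),table=(300,240),pot=(357,245)).items(): print(n,w(a,*p))
```

```text
box [ 0.564  -0.2304  0.019 ]
grip [ 0.441  -0.3448  0.0147]
rod [ 0.4224 -0.2681  0.0143]
loupe [ 0.5563 -0.3058  0.0378]
vial [ 0.547  -0.4015  0.0446]
stage [0.5784 0.0081 0.062 ]
yel [0.6578 0.2174 0.0162]
mat [ 0.5041 -0.2864  0.0031]
table [0.3895 0.147  0.0009]
pot [ 0.3826 -0.0249  0.0636]
```

View pics/crop1.png

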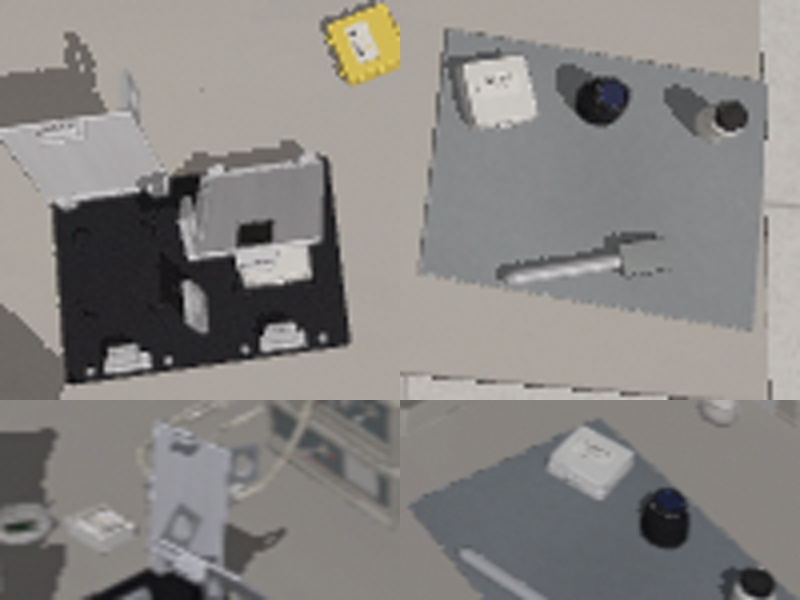

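Run:
```python
from h import *
np.set_printoptions(precision=4,suppress=True)
a=load('top0');b=load('side0')
# slab corners read off crop (crop px/4 + offset), z=0.012
cor=[(195+52/4,145+205/4),(195+68/4,145+382/4),(195+350/4,145+344/4),(195+328/4,145+157/4)]
W=np.array([plane(a,u,v,.012) for u,v in cor]); print('slab FL,NL,NR,FR\n',W)
d=[np.linalg.norm(W[i]-W[(i+1)%4]) for i in range(4)]; print(d)
# fit carrier pose
M=np.array([(68,110),(-85,110),(-85,-110),(68,-110)])/1e3
mc=M.mean(0);wc=W[:,:2].mean(0);H=(M-mc).T@(W[:,:2]-wc);th=np.arctan2(H[0,1]-H[1,0],H[0,0]+H[1,1])
R=np.array([[np.cos(th),-np.sin(th)],[np.sin(th),np.cos(th)]]);o=wc-R@mc
print('carrier',o,'yaw',th); print('resid',(W[:,:2]-wc)-(M-mc)@R.T)
np.savez('car.npz',o=o,th=th)
for nm,c in(('top',a),('side',b)):
    P=cloud(c); L=(P[...,:2]-o)@R; px=c['pixels'].astype(int)
    ok=c['depth']>0
    for s,n in((60,'L'),(-60,'R')):
        m=ok&(abs(L[...,1]-s)<46)&(abs(L[...,0]-10)<140)&(P[...,2]>.045)&(P[...,2]<.2)
        X=L[m][:,0];Z=P[...,2][m]
        ang=np.arctan2(Z-.034,-(X-.057)) ; print(nm,n,m.sum(),'ang',np.percentile(ang,[5,25,50,75,95]),'rad',np.hypot(X-.057,Z-.034).max(), 'zmax',Z.max())
    m=ok&(abs(L[...,1])<.2)&(0==0)
    # mat things
    Q=ok&(abs(P[...,0]-.564)<.05)&(abs(P[...,1]+.2304)<.05)&(P[...,2]>.010)&(P[...,2]<.03)
    q=P[Q];print(nm,'box z',np.percentile(q[:,2],[10,50,90]));print(cv2.minAreaRect((q[:,:2]*1000).astype(np.float32)))
    Q=ok&(abs(P[...,0]-.435)<.045)&(abs(P[...,1]+.30)<.09)&(P[...,2]>.0065)&(P[...,2]<.03)
    q=P[Q];print(nm,'pin z',np.percentile(q[:,2],[10,50,90]));print(cv2.minAreaRect((q[:,:2]*1000).astype(np.float32)))
    # box in
    Q=ok&(abs(L[...,1]+.06)<.05)&(abs(L[...,0])<.06)&(P[...,2]>.02)&(P[...,2]<.034)&(px.min(-1)>170)
    q=L[Q];print(nm,'boxin',Q.sum(),q.min(0),q.max(0),np.median(P[...,2][Q]))
```

```text
slab FL,NL,NR,FR
 [[0.502  0.4495 0.012 ]
 [0.3647 0.4159 0.012 ]
 [0.4117 0.2029 0.012 ]
 [0.559  0.2363 0.012 ]]
[np.float64(0.14132679164773354), np.float64(0.21813313596586992), np.float64(0.15109075190409707), np.float64(0.22071420743213768)]
carrier [0.4676 0.3281] yaw 0.23681280505898383
resid [[-0.0059 -0.0015]
 [ 0.0055  0.0008]
 [ 0.0009  0.0016]
 [-0.0005 -0.0009]]Traceback (most recent call last):
  File "<stdin>", line 20, in <module>
    return _quantile_unchecked(
        a, q, axis, out, overwrite_input, method, keepdims, weights)
    return _ureduce(a,
                    func=_quantile_ureduce_func,
    ...<5 lines>...
                    overwrite_input=overwrite_input,
                    method=method)
    r = func(a, **kwargs)
    result = _quantile(arr,
                       quantiles=q,
    ...<2 lines>...
                       out=out,
                       weights=wgt)
    slices_having_nans = np.isnan(arr[-1, ...])
                                  ~~~^^^^^^^^^
IndexError: index -1 is out of bounds for axis 0 with size 0
```

```bash
cat > m.py <<'E'
from h import *
np.set_printoptions(precision=4,suppress=True)
a=load('top0');b=load('side0')
W=np.array([plane(a,u,v,.012) for u,v in [(212,240.5),(282.5,231),(277,184.25)]])
M=np.array([(-85,110),(-85,-110),(68,-110)])/1e3
mc=M.mean(0);wc=W[:,:2].mean(0);H=(M-mc).T@(W[:,:2]-wc);th=np.arctan2(H[0,1]-H[1,0],H[0,0]+H[1,1])
R=np.array([[np.cos(th),-np.sin(th)],[np.sin(th),np.cos(th)]]);o=wc-R@mc
print('carrier',o,'yaw',th); print('resid',(W[:,:2]-wc)-(M-mc)@R.T)
np.savez('car.npz',o=o,th=th)
for nm,c in(('top',a),('side',b)):
    P=cloud(c); L=(P[...,:2]-o)@R; px=c['pixels'].astype(int)
    ok=c['depth']>0
    for s,n in((.06,'L'),(-.06,'R')):
        m=ok&(abs(L[...,1]-s)<.04)&(abs(L[...,0]-.04)<.1)&(P[...,2]>.06)&(P[...,2]<.2)
        X=L[m][:,0];Z=P[...,2][m]
        if m.sum()<9: continue
        ang=np.arctan2(Z-.034,-(X-.057)) ; print(nm,n,m.sum(),'ang',np.percentile(ang,[5,25,50,75,95]),'rad',np.hypot(X-.057,Z-.034).max(), 'zmax',Z.max())
    for n,x,y,hx,hy,z0 in(('box',.564,-.23,.05,.05,.014),('pin',.435,-.3,.045,.09,.0085)):
        Q=ok&(abs(P[...,0]-x)<hx)&(abs(P[...,1]-y)<hy)&(P[...,2]>z0)&(P[...,2]<.03)
        q=P[Q]
        if len(q): print(nm,n,len(q),np.percentile(q[:,2],[10,50,90]),cv2.minAreaRect((q[:,:2]*1000).astype(np.float32)))
    Q=ok&(abs(L[...,1]+.06)<.05)&(abs(L[...,0])<.06)&(P[...,2]>.02)&(P[...,2]<.036)&(px.min(-1)>150)
    q=L[Q]
    if len(q): print(nm,'boxin',Q.sum(),q.min(0),q.max(0),np.median(P[...,2][Q]))
E
python3 m.py
```

```text
carrier [0.4704 0.3282] yaw 0.21803213491425735
resid [[ 0.0011 -0.0013]
 [ 0.0005  0.0005]
 [-0.0015  0.0008]]
top L 451 ang [1.6777 1.754  1.7701 1.7807 1.8018] rad 0.12672918022819946 zmax 0.16006087301395397
top R 471 ang [0.7428 0.8343 0.8469 0.8649 0.9111] rad 0.12642759222982553 zmax 0.12258901881223257
top box 272 [0.0161 0.0188 0.0216] ((563.8132934570312, -231.40805053710938), (53.68025207519531, 53.29924392700195), 12.513603210449219)
top pin 231 [0.0111 0.0142 0.017 ] ((440.9483337402344, -307.73101806640625), (144.42507934570312, 61.70310974121094), 86.00067901611328)
top boxin 93 [-0.0295 -0.0839] [ 0.0598 -0.0261] 0.027390989420799802
side L 350 ang [1.7126 1.7858 1.8046 1.8202 1.8633] rad 0.12542335913261327 zmax 0.15875430545359068
side R 98 ang [0.701  0.7669 0.8212 0.8363 1.0294] rad 0.12153686904594398 zmax 0.1375114208560866
side box 345 [0.0171 0.019  0.0207] ((565.5281982421875, -234.81187438964844), (55.67802429199219, 52.24201965332031), 14.117904663085938)
side pin 420 [0.0111 0.0145 0.0164] ((434.02569580078125, -306.0626220703125), (28.467771530151367, 130.00457763671875), 14.632863998413086)
side boxin 154 [-0.0278 -0.0894] [ 0.025  -0.0346] 0.027416345748187583
```

```bash
cat > pl.py <<'E'
"""plan: from the present (or given) pose print rows for tool-down waypoints in carrier frame mm"""
from station import *
import numpy as np
from scipy.spatial.transform import Rotation as Ro
K=np.load('car.npz'); o=K['o']; th=float(K['th'])
C=np.array([[np.cos(th),-np.sin(th)],[np.sin(th),np.cos(th)]])
def c2w(p): return np.r_[o+C@(np.array(p[:2])/1e3),p[2]/1e3]
def w2c(p): return np.r_[C.T@(np.array(p[:2])-o)*1e3,p[2]*1e3]
def cur():
    s=get_obs(); return np.array(s['ee_pos']),Ro.from_euler('xyz',s['eef_rot'])
def plan(wps,world=False,step=.029,grip=-1,start=None):
    """wps: (x,y,z mm, yaw rad or None, step mm or None)"""
    p,r=start or cur(); n=0
    for q in wps:
        t=np.array(q[:3])/1e3 if world else c2w(q[:3])
        y=q[3] if len(q)>3 and q[3] is not None else None
        R1=Ro.from_euler('xyz',[np.pi,0,y]) if y is not None else r
        rv=(r.inv()*R1).as_rotvec(); st=q[4]/1e3 if len(q)>4 else step
        k=int(max(1,np.ceil(np.linalg.norm(t-p)/st),np.ceil(np.linalg.norm(rv)/.119)))
        p0=p;rv0=rv/k
        for i in range(k):
            tg=p0+(t-p0)*(i+1)/k
            d=np.round(r.inv().apply(tg-p)/.03,2); u=np.round(rv0/.12,2); n+=1
            print(n,f'[{d.tolist()},{u.tolist()},{grip}],')
            p=p+r.apply(d*.03); r=r*Ro.from_rotvec(u*.12)
        print('  ->',np.round(w2c(p),1),np.round(p,4))
    return p,r
E
python3 - <<'E'
from pl import *
print(w2c(cur()[0]))
y=th+np.pi
def cov(phi,s,dx=8,r=98): return (57-r*np.cos(phi)+2*np.sin(phi)+dx, s, 34+r*np.sin(phi)+2*np.cos(phi))
a=[(14,-60,170,y)]+[cov(f,-60)+(None,10) for f in (.84,.62,.4,.2)]
plan(a)
E
```

```text
[-181.23082532  206.08217003  204.89936636]
1 [[-0.89, -0.23, 0.1],[-0.0, -0.0, -0.48],-1],
2 [[-0.87, -0.27, 0.09],[-0.0, -0.0, -0.48],-1],
3 [[-0.86, -0.33, 0.1],[-0.0, -0.0, -0.48],-1],
4 [[-0.83, -0.38, 0.1],[-0.0, -0.0, -0.48],-1],
5 [[-0.82, -0.42, 0.1],[-0.0, -0.0, -0.48],-1],
6 [[-0.78, -0.47, 0.09],[-0.0, -0.0, -0.48],-1],
7 [[-0.76, -0.51, 0.1],[-0.0, -0.0, -0.48],-1],
8 [[-0.73, -0.56, 0.1],[-0.0, -0.0, -0.48],-1],
9 [[-0.7, -0.6, 0.09],[-0.0, -0.0, -0.48],-1],
10 [[-0.66, -0.64, 0.1],[-0.0, -0.0, -0.48],-1],
11 [[-0.62, -0.67, 0.1],[-0.0, -0.0, -0.48],-1],
12 [[-0.58, -0.71, 0.1],[-0.0, -0.0, -0.48],-1],
  -> [ 14.  -60.  169.9] [0.4971 0.2726 0.1699]
13 [[0.06, 0.0, 0.29],[0.0, 0.0, 0.0],-1],
14 [[0.06, 0.0, 0.3],[0.0, 0.0, 0.0],-1],
15 [[0.06, 0.0, 0.29],[0.0, 0.0, 0.0],-1],
16 [[0.07, 0.0, 0.29],[0.0, 0.0, 0.0],-1],
17 [[0.06, 0.0, 0.3],[0.0, 0.0, 0.0],-1],
18 [[0.06, 0.0, 0.29],[0.0, 0.0, 0.0],-1],
19 [[0.06, 0.0, 0.29],[0.0, 0.0, 0.0],-1],
  -> [  1.1 -60.1 108.4] [0.4845 0.2697 0.1084]
20 [[0.16, 0.0, 0.18],[0.0, 0.0, 0.0],-1],
21 [[0.17, 0.0, 0.17],[0.0, 0.0, 0.0],-1],
22 [[0.16, 0.01, 0.18],[0.0, 0.0, 0.0],-1],
  -> [-13.6 -59.9  92.5] [0.47   0.2668 0.0925]
23 [[0.12, -0.0, 0.21],[0.0, 0.0, 0.0],-1],
24 [[0.12, -0.0, 0.2],[0.0, 0.0, 0.0],-1],
25 [[0.12, -0.0, 0.21],[0.0, 0.0, 0.0],-1],
  -> [-24.4 -59.9  73.9] [0.4595 0.2644 0.0739]
26 [[0.1, -0.0, 0.31],[0.0, 0.0, 0.0],-1],
27 [[0.11, -0.0, 0.31],[0.0, 0.0, 0.0],-1],
  -> [-30.8 -60.   55.3] [0.4533 0.263  0.0553]
```

Emit:
send_rows(
  motion=[
    [[-0.89,-0.23,0],[0,0,-0.48],-1],
    [[-0.87,-0.27,0],[0,0,-0.48],-1],
    [[-0.86,-0.33,0],[0,0,-0.48],-1],
    [[-0.83,-0.38,0.1],[0,0,-0.48],-1],
    [[-0.82,-0.42,0.1],[0,0,-0.48],-1],
    [[-0.78,-0.47,0.1],[0,0,-0.48],-1],
    [[-0.76,-0.51,0.1],[0,0,-0.48],-1],
    [[-0.73,-0.56,0.1],[0,0,-0.48],-1],
    [[-0.7,-0.6,0.1],[0,0,-0.48],-1],
    [[-0.66,-0.64,0.1],[0,0,-0.48],-1],
    [[-0.62,-0.67,0.2],[0,0,-0.48],-1],
    [[-0.58,-0.71,0.2],[0,0,-0.48],-1],
  ],
)

```text
time_s: 1.3
ee_pos: [0.4979, 0.272, 0.172]
eef_rot: [-3.142, -0.0, -2.918]
force: [0.0, -0.2, 0.3]
grip_width: 0.002
grip_force: 0.0
```

Run:
```python
from pl import *
from h import snap
p,r=cur(); print(w2c(p),r.as_euler('xyz'),p)
c=snap('wrist','w1')
```

```text
[ 14.69499991 -60.84237664 172.00939725] [-3.14153485e+00 -3.77913542e-04 -2.91785516e+00] [0.49789274 0.27196984 0.1720094 ]
```

View pics/w1.png

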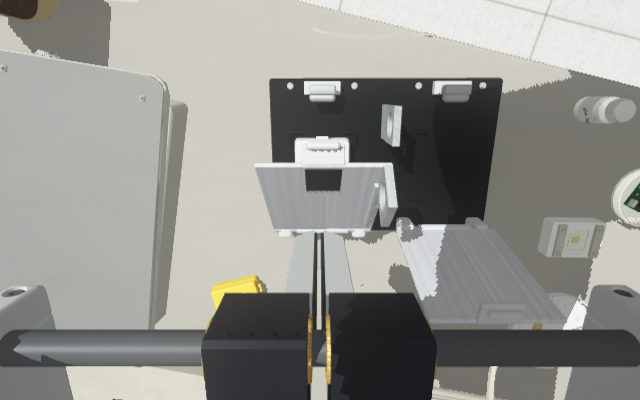

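Wrist view (image turned by 180°): slab near corners at (270,79) and (502,78), catches at (322,92) and (453,91), middle eyelet at (391,125). The inner box's lip points to the catches (322,145). The right cover's pad is at (323,180), and the left cover stands upright at (480,270).

Run:
```python
from pl import *
from h import *
np.set_printoptions(precision=4,suppress=True)
c=load('w1'); R,t=RT(c); print('cam',-R.T@t,R[2])
g=cv2.cvtColor(c['pixels'],cv2.COLOR_RGB2GRAY).astype(int)
# near edge rows at several columns & right-hand (carrier +y) edge columns at rows
def edge_v(u): # first dark going down
    return next(v for v in range(60,110) if g[v,u]<70)
def edge_l(v): return next(u for u in range(240,320) if g[v,u]<70)
def edge_r(v): return next(u for u in range(530,440,-1) if g[v,u]<75 and g[v,u-3]<75)
E=np.array([plane(c,u,edge_v(u)-.5,.012) for u in (280,300,360,380,400,430,480,495)])
Lf=np.array([plane(c,edge_l(v)-.5,v,.012) for v in range(85,150,8)])
print(w2c(E[0]))
for n,A in(('near',E),('-y side',Lf)): print(n,np.array([w2c(x)[:2] for x in A]))
for v in (100,130,160,190): print('r',edge_r(v),w2c(plane(c,edge_r(v)+.5,v,.012)))
# depth points
for n,(u,v) in dict(floorL=(430,180),slab=(350,120),catchL=(453,85),eyetop=(388,107),boxin=(322,155),boxtab=(322,146)).items(): print(n,w2c(w(c,u,v)))
P=cloud(c);
```

```text
cam [0.4189 0.2539 0.3512] [ 0.2701  0.0618 -0.9609]
[-82.2605 -97.2468  12.    ]
near [[-82.2605 -97.2468]
 [-82.3564 -78.5996]
 [-82.6442 -22.6511]
 [-82.7401  -3.9994]
 [-82.8361  14.6535]
 [-82.98    42.6349]
 [-83.22    89.2762]
 [-83.2919 103.2699]]
-y side [[ -76.4418 -106.2975]
 [ -69.2571 -106.5384]
 [ -61.9833 -106.7823]
 [ -54.6188 -107.0293]
 [ -47.1618 -107.2794]
 [ -39.6155 -106.5661]
 [ -31.9683 -106.8164]
 [ -24.2233 -107.0699]
 [ -16.3835 -106.3415]]
r 499 [-64.0076 110.3768  12.    ]
r 495 [-35.9492 110.7168  12.    ]
r 491 [ -6.5237 111.0734  12.    ]
r 487 [ 24.3713 111.4477  12.    ]
floorL [14.1752 51.8041 12.1027]
slab [-44.7196 -30.8121  11.8325]
catchL [-76.606   56.5589  34.0107]
eyetop [-57.893   -1.0737  43.1812]
boxin [-27.4249 -58.6763 114.0746]
boxtab [-33.8433 -58.7408 115.4908]
```

```bash
python3 - <<'E'
import numpy as np
K=np.load('car.npz');o=K['o'];th=float(K['th']);C=np.array([[np.cos(th),-np.sin(th)],[np.sin(th),np.cos(th)]])
np.savez('car.npz',o=o+C@np.array([.0022,.002]),th=th+.005)
E
cat >> pl.py <<'E'
def cov(phi,s,dx=8,r=98): return (57-r*np.cos(phi)+2*np.sin(phi)+dx, s, 34+r*np.sin(phi)+2*np.cos(phi))
E
python3 - <<'E'
from pl import *
print(o,th)
plan([cov(f,-60)+(th+np.pi,st) for f,st in ((.9,30),(.7,15),(.45,15),(.2,15))]+[(-25,-60,80,None,30)])
E
```

```text
[0.4721002  0.33062165] 0.22303213491425736
1 [[0.13, 0.1, 0.98],[-0.0, -0.01, 0.01],-1],
2 [[0.13, 0.1, 0.98],[-0.0, -0.01, 0.01],-1],
  -> [  5.7 -59.9 112. ] [0.4909 0.2735 0.112 ]
3 [[0.24, -0.0, 0.22],[-0.0, 0.0, 0.0],-1],
4 [[0.24, -0.0, 0.22],[-0.0, 0.0, 0.0],-1],
  -> [ -8.7 -59.9  98.7] [0.4768 0.2703 0.0987]
5 [[0.23, -0.0, 0.34],[-0.0, 0.0, 0.0],-1],
6 [[0.23, -0.0, 0.34],[-0.0, 0.0, 0.0],-1],
  -> [-22.5 -59.9  78.3] [0.4634 0.2672 0.0783]
7 [[0.14, -0.0, 0.38],[-0.0, 0.0, 0.0],-1],
8 [[0.13, -0.0, 0.38],[-0.0, 0.0, 0.0],-1],
  -> [-30.6 -59.9  55.5] [0.4555 0.2654 0.0555]
9 [[-0.19, -0.0, -0.82],[0.0, 0.0, 0.0],-1],
  -> [-24.9 -59.9  80.1] [0.4611 0.2667 0.0801]
```

Emit:
send_rows(
  motion=[
    [[0.13,0.1,0.98],[0,0,0],-1],
    [[0.13,0.1,0.98],[0,0,0],-1],
    [[0.24,0,0.22],[0,0,0],-1],
    [[0.24,0,0.22],[0,0,0],-1],
    [[0.23,0,0.34],[0,0,0],-1],
    [[0.23,0,0.34],[0,0,0],-1],
    [[0.14,0,0.38],[0,0,0],-1],
    [[0.13,0,0.38],[0,0,0],-1],
    [[0,0,0],[0,0,0],-1],
  ],
)

```text
time_s: 2.25
ee_pos: [0.4518, 0.2686, 0.0556]
eef_rot: [-3.141, -0.003, -2.92]
force: [1.1, -0.1, 0.5]
grip_width: 0.0005
grip_force: 0.0
```

Run:
```python
from pl import *
print(w2c(cur()[0]))
s=(lambda p:(p,cur()[1]))(cur()[0])
# to the box on mat: camera look position
plan([(-25,-60,200,None),],grip=-1)
p,r=cur()
plan([(430,200,200),(540,-215,200,None)],world=True,grip=1,start=(c2w((-25,-60,200)),r))
```

```text
[-33.51120613 -56.00281775  55.60120013]
1 [[-0.05, -0.03, -0.96],[0.0, 0.0, 0.0],-1],
2 [[-0.06, -0.02, -0.97],[0.0, 0.0, 0.0],-1],
3 [[-0.05, -0.03, -0.96],[0.0, 0.0, 0.0],-1],
4 [[-0.06, -0.03, -0.96],[0.0, 0.0, 0.0],-1],
5 [[-0.05, -0.03, -0.96],[0.0, 0.0, 0.0],-1],
  -> [-25.  -60.1 199.9] [0.461  0.2664 0.1999]
1 [[0.5, -0.65, 0.0],[0.0, 0.0, 0.0],1],
2 [[0.5, -0.64, 0.0],[0.0, 0.0, 0.0],1],
3 [[0.5, -0.65, 0.01],[0.0, 0.0, 0.0],1],
  -> [ -70.1 -118.1  199.9] [0.4299 0.1999 0.1999]
4 [[-0.04, -0.95, 0.0],[0.0, 0.0, 0.0],1],
5 [[-0.03, -0.96, 0.0],[0.0, 0.0, 0.0],1],
6 [[-0.04, -0.95, 0.0],[0.0, 0.0, 0.0],1],
7 [[-0.03, -0.95, 0.0],[0.0, 0.0, 0.0],1],
8 [[-0.04, -0.96, 0.0],[0.0, 0.0, 0.0],1],
9 [[-0.04, -0.95, 0.0],[0.0, 0.0, 0.0],1],
10 [[-0.03, -0.95, 0.0],[0.0, 0.0, 0.0],1],
11 [[-0.04, -0.96, 0.0],[0.0, 0.0, 0.0],1],
12 [[-0.04, -0.95, 0.0],[0.0, 0.0, 0.0],1],
13 [[-0.03, -0.95, 0.0],[0.0, 0.0, 0.0],1],
14 [[-0.04, -0.96, 0.0],[0.0, 0.0, 0.0],1],
15 [[-0.03, -0.95, 0.0],[0.0, 0.0, 0.0],1],
16 [[-0.04, -0.95, 0.0],[0.0, 0.0, 0.0],1],
17 [[-0.04, -0.96, 0.0],[0.0, 0.0, 0.0],1],
18 [[-0.03, -0.95, 0.0],[0.0, 0.0, 0.0],1],
  -> [ -54.6 -547.2  200.1] [ 0.5399 -0.215   0.2001]
```

Emit:
send_rows(
  motion=[
    [[0,0,-0.96],[0,0,0],-1],
    [[0,0,-0.96],[0,0,0],-1],
    [[0,0,-0.96],[0,0,0],-1],
    [[0,0,-0.96],[0,0,0],-1],
    [[0,0,-0.96],[0,0,0],-1],
    [[0,0,0],[0,0,0],-1],
    [[0,0,0],[0,0,0],-1],
  ],
)

```text
time_s: 2.95
ee_pos: [0.453, 0.2691, 0.2014]
eef_rot: [3.141, 0.001, -2.92]
force: [0.4, -0.4, -0.3]
grip_width: 0.0006
grip_force: 0.0
```

Run:
```python
from pl import *
from h import *
np.set_printoptions(precision=5,suppress=True)
for i in range(3):
    s=get_obs(); print(s['time_s'],s['ee_pos'],s['eef_rot'],np.abs(s['joint_vel']).max()); c=camera('top')
c=snap('wrist','w2')
s=get_obs(); print(s['time_s'],s['ee_pos'],s['eef_rot'])
g=cv2.cvtColor(c['pixels'],cv2.COLOR_RGB2GRAY).astype(int)
def first(seq,f): return next((k for k in seq if f(k)),-1)
for u in (250,300,350,400,450,500):
    v=first(range(20,200),lambda v:g[v,u]<70 and g[v+3,u]<70); print(u,v,w2c(plane(c,u,v-.5,.012)))
```

```text
2.95 [0.45304 0.26906 0.2014 ] [ 3.14143  0.00078 -2.92022] 0.02742412829110459
3.0 [0.45271 0.26889 0.20056] [-3.14137 -0.00082 -2.92026] 0.0135051988886828
3.05 [0.45258 0.26883 0.20019] [-3.1412  -0.00158 -2.92027] 0.007433220059129814
3.15 [0.4526  0.26884 0.20019] [-3.14111 -0.00176 -2.92023]
250 -1 [-203.82133 -120.85008   12.     ]
300 141 [-69.22183 -75.53908  12.     ]
350 125 [-85.7558  -22.91883  12.     ]
400 135 [-75.27417  30.06906  12.     ]
450 124 [-86.54321  81.65204  12.     ]
500 -1 [-203.28855  117.26695   12.     ]
```

View pics/w2.png

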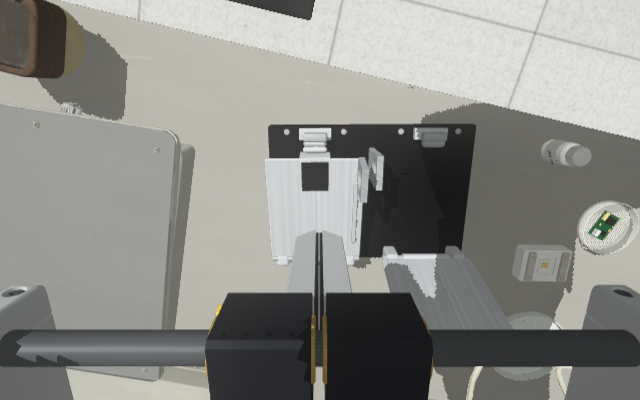

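Wrist view: the right cover is now nearly down (315,205), and the left pocket (420,190) is empty and free. On to the loose box.

Emit:
send_rows(
  motion=[
    [[0.3,-0.7,0],[0,0,0],1],
    [[0.3,-0.8,0],[0,0,0],1],
    [[0.3,-0.9,0],[0,0,0],1],
    [[0,-1,0],[0,0,0],1],
    [[0,-1,0],[0,0,0],1],
    [[0,-1,0],[0,0,0],1],
    [[0,-1,0],[0,0,0],1],
    [[0,-1,0],[0,0,0],1],
    [[0,-1,0],[0,0,0],1],
    [[0,-1,0],[0,0,0],1],
    [[0,-1,0],[0,0,0],1],
    [[0,-1,0],[0,0,0],1],
  ],
)

```text
time_s: 4.35
ee_pos: [0.5016, -0.0718, 0.2006]
eef_rot: [3.141, -0.001, -2.92]
force: [0.5, 0.4, 0.1]
grip_width: 0.0921
grip_force: 0.0
```

Emit:
send_rows(
  motion=[
    [[0,-1,0],[0,0,0],1],
    [[0,-1,0],[0,0,0],1],
    [[-0.2,-1,0],[0,0,0],1],
    [[-0.2,-1,0],[0,0,0],1],
    [[-0.2,-0.8,0],[0,0,0],1],
    [[0,0,0],[0,0,0],1],
    [[0,0,0],[0,0,0],1],
  ],
)

```text
time_s: 5.05
ee_pos: [0.5505, -0.207, 0.2003]
eef_rot: [3.14, -0.001, -2.921]
force: [-0.0, 0.2, -0.1]
grip_width: 0.0937
grip_force: 0.0
```

Run:
```python
from pl import *
from h import *
np.set_printoptions(precision=4,suppress=True)
s=get_obs(); print(s['ee_pos'],s['eef_rot'],s['qpos'])
c=snap('wrist','w3'); R,t=RT(c); P=cloud(c);ok=c['depth']>0
print('cam',-R.T@t,R[2])
for n,x,y,hx,hy,z0 in(('box',.564,-.232,.045,.045,.012),('pin',.435,-.3,.045,.09,.008)):
    Q=ok&(abs(P[...,0]-x)<hx)&(abs(P[...,1]-y)<hy)&(P[...,2]>z0)&(P[...,2]<.03)
    q=P[Q]
    if len(q): print(n,len(q),np.percentile(q[:,2],[10,50,90]),cv2.minAreaRect((q[:,:2]*1000).astype(np.float32)))
i=cv2.resize(c['pixels'][:,:,::-1],(800,500)); cv2.imwrite('pics/w3b.png',i)
```

```text
[ 0.5505 -0.207   0.2003] [ 3.1405 -0.0013 -2.9208] [-0.422   0.3901  1.4126  0.0001  1.3406 -2.2136]
cam [ 0.4717 -0.225   0.3795] [ 0.2692  0.062  -0.9611]
box 2309 [0.0173 0.0186 0.0196] ((563.6551513671875, -232.29156494140625), (57.41883087158203, 52.031272888183594), 14.57690143585205)
pin 2404 [0.0118 0.0141 0.0154] ((432.43048095703125, -304.30072021484375), (27.15934944152832, 130.002197265625), 13.109604835510254)
```

View pics/w3b.png

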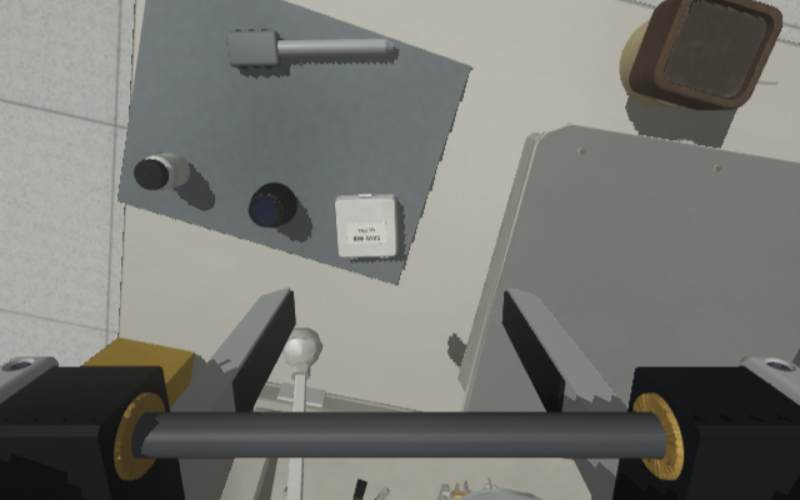

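Wrist view: the box is at (366,226) with its lip at (365,195), towards the robot. The loupe at (272,205) is close by on the finger side, so I'll use a narrower opening. The pin's grip is at (252,48) and its tip at (393,47).

Run:
```python
from pl import *
from h import *
np.set_printoptions(precision=4,suppress=True)
c=load('w3');P=cloud(c);ok=c['depth']>0
Q=ok&(abs(P[...,0]-.556)<.04)&(P[...,1]<-.27)&(P[...,1]>-.34)&(P[...,2]>.02);q=P[Q];print('loupe',q.min(0),q.max(0))
# box edges in box frame
b=.25;e=np.array([np.cos(b),np.sin(b)]);f=np.array([-e[1],e[0]])
Q=ok&(abs(P[...,0]-.564)<.045)&(abs(P[...,1]+.232)<.045)&(P[...,2]>.016)&(P[...,2]<.03);q=P[Q][:,:2]-[.564,-.232]
print(np.percentile(q@e,[.5,2,98,99.5]),np.percentile(q@f,[.5,2,98,99.5]))
# pin
Q=ok&(abs(P[...,0]-.435)<.045)&(abs(P[...,1]+.3)<.09)&(P[...,2]>.008)&(P[...,2]<.03);q=P[Q]
r=q[q[:,1]>-.315]; l=cv2.fitLine((r[:,:2]).astype(np.float32),cv2.DIST_HUBER,0,.01,.01).ravel(); print('rod line',l,np.arctan2(l[1],l[0]))
d=l[:2]*np.sign(l[1]); s=(q[:,:2]-l[2:])@d; print('ends',l[2:]+d*s.min(),l[2:]+d*s.max(),s.max()-s.min())
plan([(565,-232,40,.25-np.pi,24),(565,-232,6,None,12)],world=True,grip=.4)
```

```text
loupe [ 0.5294 -0.3312  0.0202] [ 0.5797 -0.27    0.3228]
[-0.0258 -0.0251  0.024   0.025 ] [-0.0257 -0.0248  0.0243  0.0252]
rod line [ 0.2373 -0.9714  0.4255 -0.274 ] -1.331239
ends [ 0.4483 -0.3674] [ 0.4174 -0.241 ] 0.13004992742080493
1 [[-0.04, -0.13, 0.76],[0.0, -0.0, -0.03],0.4],
2 [[-0.04, -0.14, 0.77],[0.0, -0.0, -0.03],0.4],
3 [[-0.04, -0.13, 0.76],[0.0, -0.0, -0.03],0.4],
4 [[-0.04, -0.14, 0.77],[0.0, -0.0, -0.03],0.4],
5 [[-0.04, -0.13, 0.76],[0.0, -0.0, -0.03],0.4],
6 [[-0.04, -0.14, 0.77],[0.0, -0.0, -0.03],0.4],
7 [[-0.04, -0.13, 0.76],[0.0, -0.0, -0.03],0.4],
  -> [ -33.9 -569.2   40.1] [ 0.565  -0.232   0.0401]
8 [[-0.0, -0.0, 0.38],[0.0, 0.0, 0.0],0.4],
9 [[-0.0, -0.0, 0.38],[0.0, 0.0, 0.0],0.4],
10 [[-0.0, -0.0, 0.38],[0.0, 0.0, 0.0],0.4],
  -> [ -33.9 -569.2    5.9] [ 0.5649 -0.2319  0.0059]
```

Emit:
send_rows(
  motion=[
    [[-0.04,-0.13,0.76],[0,0,-0.03],0.4],
    [[-0.04,-0.14,0.77],[0,0,-0.03],0.4],
    [[-0.04,-0.13,0.76],[0,0,-0.03],0.4],
    [[-0.04,-0.14,0.77],[0,0,-0.03],0.4],
    [[-0.04,-0.13,0.76],[0,0,-0.03],0.4],
    [[-0.04,-0.14,0.77],[0,0,-0.03],0.4],
    [[-0.04,-0.13,0.76],[0,0,-0.03],0.4],
    [[0,0,0.38],[0,0,0],0.4],
    [[0,0,0.38],[0,0,0],0.4],
    [[0,0,0.36],[0,0,0],0.4],
    [[0,0,0],[0,0,0],0.4],
  ],
)

```text
time_s: 6.2
ee_pos: [0.565, -0.232, 0.0062]
eef_rot: [3.141, -0.001, -2.895]
force: [-0.1, 0.0, 0.9]
grip_width: 0.0656
grip_force: 0.0
```

Emit:
send_rows(
  motion=[
    [[0,0,0],[0,0,0],-0.1],
    [[0,0,0],[0,0,0],-0.1],
    [[0,0,0],[0,0,0],-0.1],
    [[0,0,0],[0,0,0],-0.1],
  ],
  squeeze=15,
)

```text
time_s: 6.6
ee_pos: [0.5659, -0.2327, 0.008]
eef_rot: [-3.141, 0.001, -2.895]
force: [-1.8, 1.2, 5.5]
grip_width: 0.0537
grip_force: 15.0
```

Emit:
send_rows(
  motion=[
    [[0,0,-0.9],[0,0,0],-0.1],
    [[0,0,-0.9],[0,0,0],-0.1],
    [[0,0,-0.9],[0,0,0],-0.1],
    [[0,0,-0.9],[0,0,0],-0.1],
    [[0,0,-0.9],[0,0,0],-0.1],
    [[0.1,0.3,-0.9],[0,0,0],-0.1],
    [[0.3,0.7,-0.3],[0,0,0],-0.1],
    [[0.3,0.9,0],[0,0,0],-0.1],
    [[0.3,0.9,0],[0,0,0],-0.1],
    [[0,1,0],[0,0,0],-0.1],
    [[0,1,0],[0,0,0],-0.1],
    [[0,1,0],[0,0,0],-0.1],
  ],
)

```text
time_s: 7.8
ee_pos: [0.4934, -0.0702, 0.1783]
eef_rot: [-3.141, 0.0, -2.895]
force: [0.2, -0.2, -0.6]
grip_width: 0.0537
grip_force: 15.0
```

Run:
```python
from pl import *
from h import *
np.set_printoptions(precision=1,suppress=True,linewidth=200)
for n in ('w1','w2'):
    c=load(n);P=cloud(c);ok=c['depth']>0
    L=(P[...,:2]-o)@C*1e3;Z=P[...,2]*1e3
    m=ok&(L[...,1]>15)&(L[...,1]<108)&(L[...,0]>-60)&(L[...,0]<55)&(Z>14.5)&(Z<22)
    q=L[m]; print(n,len(q)); 
    for sx in(-1,1):
        for sy in(-1,1):
            k=q[(np.sign(q[:,0])==sx)&(np.sign(q[:,1]-60)==sy)]
            if len(k)>5: print(sx,sy,len(k),np.percentile(k,[3,50,97],axis=0).ravel())
    # near edge / side edges
g=cv2.cvtColor(load('w2')['pixels'],cv2.COLOR_RGB2GRAY).astype(int);c=load('w2')
for u,v in((268,125),(476,125),(462,250)): print(w2c(plane(c,u,v,.012)))
i=load('w1')['pixels'][90:240,380:510,::-1]; i=cv2.convertScaleAbs(i,alpha=4,beta=-40)
cv2.imwrite('pics/ribs.png',cv2.resize(i,None,fx=4,fy=4,interpolation=cv2.INTER_CUBIC))
plan([(-20,60,130,th+np.pi),])
```

```text
w1 378
-1 -1 78 [-38.   27.  -35.6  29.4 -25.9  38.7]
-1 1 77 [-38.1  80.6 -36.   90.1 -27.   92.4]
1 -1 105 [19.6 17.6 30.1 28.5 53.4 38.9]
1 1 118 [19.7 80.7 30.  90.8 53.5 99.7]
w2 316
-1 -1 61 [-38.1  27.2 -35.8  29.7 -26.8  39. ]
-1 1 64 [-38.   80.6 -35.8  90.  -26.5  92.8]
1 -1 89 [19.7 17.8 29.8 28.4 52.9 38.2]
1 1 102 [ 19.6  81.8  30.4  90.6  53.5 100. ]
[ -85.4 -108.8   12. ]
[-84.9 109.   12. ]
[ 57.7 110.4  12. ]
1 [[-0.12, 0.95, 0.1],[-0.0, 0.0, 0.01],-1],
2 [[-0.12, 0.94, 0.1],[-0.0, 0.0, 0.01],-1],
3 [[-0.12, 0.95, 0.1],[-0.0, 0.0, 0.01],-1],
4 [[-0.12, 0.95, 0.1],[-0.0, 0.0, 0.01],-1],
5 [[-0.12, 0.94, 0.1],[-0.0, 0.0, 0.01],-1],
6 [[-0.11, 0.95, 0.1],[-0.0, 0.0, 0.01],-1],
7 [[-0.12, 0.95, 0.1],[-0.0, 0.0, 0.01],-1],
8 [[-0.11, 0.95, 0.1],[-0.0, 0.0, 0.01],-1],
9 [[-0.12, 0.94, 0.1],[-0.0, 0.0, 0.01],-1],
10 [[-0.11, 0.95, 0.11],[-0.0, 0.0, 0.01],-1],
11 [[-0.11, 0.95, 0.1],[-0.0, 0.0, 0.01],-1],
12 [[-0.11, 0.95, 0.1],[-0.0, 0.0, 0.01],-1],
13 [[-0.1, 0.95, 0.1],[-0.0, 0.0, 0.01],-1],
14 [[-0.11, 0.95, 0.1],[-0.0, 0.0, 0.01],-1],
15 [[-0.11, 0.94, 0.1],[-0.0, 0.0, 0.01],-1],
16 [[-0.1, 0.95, 0.1],[-0.0, 0.0, 0.01],-1],
  -> [-20.1  59.9 129.9] [0.4 0.4 0.1]
```

View pics/ribs.png

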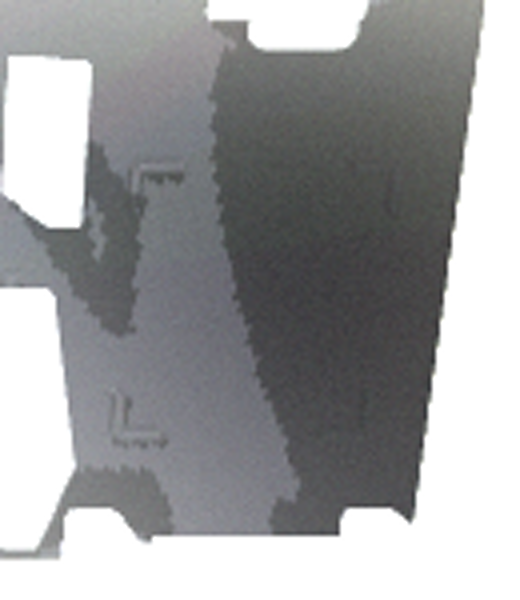

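Ribs are visible in the pocket at about (160,180), (385,185), (140,420) and (365,410) of the crop. Depth puts the seat centre near carrier (-2.7, 59.8).

Emit:
send_rows(
  motion=[
    [[-0.14,0.95,0],[0,0,0],-0.1],
    [[-0.14,0.95,0],[0,0,0],-0.1],
    [[-0.14,0.95,0],[0,0,0],-0.1],
    [[-0.14,0.95,0],[0,0,0],-0.1],
    [[-0.14,0.95,0],[0,0,0],-0.1],
    [[-0.14,0.95,0],[0,0,0],-0.1],
    [[-0.14,0.95,0],[0,0,0.02],-0.1],
    [[-0.14,0.95,0],[0,0,0.02],-0.1],
    [[-0.14,0.95,0],[0,0,0.02],-0.1],
    [[-0.14,0.95,0],[0,0,0.02],-0.1],
    [[-0.14,0.95,0],[0,0,0.02],-0.1],
    [[-0.14,0.95,0.2],[0,0,0.02],-0.1],
  ],
)

```text
time_s: 9.0
ee_pos: [0.4603, 0.2742, 0.1728]
eef_rot: [3.141, 0.001, -2.91]
force: [-0.9, 0.5, -0.8]
grip_width: 0.0535
grip_force: 15.0
```

Emit:
send_rows(
  motion=[
    [[-0.14,0.95,0.3],[0,0,0.02],-0.1],
    [[-0.14,0.95,0.3],[0,0,0.02],-0.1],
    [[-0.14,0.95,0.3],[0,0,0],-0.1],
    [[-0.14,0.95,0.3],[0,0,0],-0.1],
    [[0,0,0.2],[0,0,0],-0.1],
    [[0,0,0],[0,0,0],-0.1],
    [[0,0,0],[0,0,0],-0.1],
  ],
)

```text
time_s: 9.7
ee_pos: [0.451, 0.387, 0.1304]
eef_rot: [-3.141, 0.0, -2.915]
force: [-0.2, -0.2, -1.0]
grip_width: 0.0537
grip_force: 15.0
```

Run:
```python
from pl import *
from h import *
np.set_printoptions(precision=4,suppress=True)
p,r=cur(); print(w2c(p),r.as_euler('xyz'),th-np.pi)
c=snap('wrist','w4');P=cloud(c);ok=c['depth']>0;L=np.dstack([(P[...,:2]-o)@C,P[...,2]])*1e3
t=w2c(p)
m=ok&(abs(L[...,0]-t[0])<45)&(abs(L[...,1]-t[1])<24)&(L[...,2]>t[2]-20)&(L[...,2]<t[2]+25); q=L[m]
print(len(q),np.percentile(q,[1,50,99],axis=0))
for lo in range(-20,24,4):
    k=q[(q[:,2]>t[2]+lo)&(q[:,2]<=t[2]+lo+4)]
    if len(k)>5: print(lo,len(k),np.percentile(k[:,0]-t[0],[1,99]))
plan([(1,60,60,th-np.pi,20),(1,60,19,None,10)],grip=-.1)
```

```text
[ -8.0846  59.6508 130.3981] [-3.1414  0.     -2.9148] -2.9185605186755357
8782 [[-37.4558  36.1656 126.8828]
 [-14.864   59.7813 141.1066]
 [ 14.4983  83.1119 142.5588]]
-8 65 [-28.7355 -27.9737]
-4 162 [-28.7729 -27.6559]
0 207 [-30.8076 -27.3865]
4 384 [-30.8049 -26.9078]
8 7786 [-27.2692  22.6816]
12 178 [-26.5468  20.7618]
1 [[-0.07, 0.0, 0.59],[0.0, 0.0, 0.01],-0.1],
2 [[-0.08, 0.01, 0.59],[0.0, 0.0, 0.01],-0.1],
3 [[-0.07, -0.0, 0.59],[0.0, 0.0, 0.01],-0.1],
4 [[-0.08, 0.0, 0.59],[0.0, 0.0, 0.01],-0.1],
  -> [ 1.1 59.9 59.9] [0.4599 0.3893 0.0599]
5 [[0.0, 0.0, 0.27],[0.0, 0.0, 0.0],-0.1],
6 [[0.0, 0.0, 0.28],[0.0, 0.0, 0.0],-0.1],
7 [[0.0, 0.0, 0.27],[0.0, 0.0, 0.0],-0.1],
8 [[0.0, 0.0, 0.27],[0.0, 0.0, 0.0],-0.1],
9 [[0.0, 0.0, 0.27],[0.0, 0.0, 0.0],-0.1],
  -> [ 1.1 59.9 19.1] [0.4599 0.3893 0.0191]
```

Emit:
send_rows(
  motion=[
    [[-0.07,0,0.59],[0,0,0.01],-0.1],
    [[-0.08,0.01,0.59],[0,0,0.01],-0.1],
    [[-0.07,0,0.59],[0,0,0.01],-0.1],
    [[-0.08,0,0.59],[0,0,0.01],-0.1],
    [[0,0,0.27],[0,0,0],-0.1],
    [[0,0,0.28],[0,0,0],-0.1],
    [[0,0,0.27],[0,0,0],-0.1],
    [[0,0,0.27],[0,0,0],-0.1],
    [[0,0,0.27],[0,0,0],-0.1],
    [[0,0,0],[0,0,0],-0.1],
    [[0,0,0],[0,0,0],-0.1],
  ],
)

```text
time_s: 10.85
ee_pos: [0.4595, 0.3901, 0.0186]
eef_rot: [-3.142, -0.0, -2.919]
force: [0.4, 0.3, -1.1]
grip_width: 0.0538
grip_force: 15.0
```

Run:
```python
from pl import *
p,r=cur(); print(w2c(p))
```

```text
[ 0.86948239 60.76713954 18.5992186 ]
```

Emit:
send_rows(
  motion=[
    [[0,-0.02,0.02],[0,0,0],-0.1],
    [[0,-0.01,0.02],[0,0,0],-0.1],
    [[0,0,0],[0,0,0],0.05],
    [[0,0,0],[0,0,0],0.25],
    [[0,0,0],[0,0,0],0.3],
    [[0,0,0],[0,0,0],0.3],
    [[0,0,-0.4],[0,0,0],0.3],
    [[0,0,-0.8],[0,0,0],0.3],
    [[0.4,0,-1],[0,0,0],0.3],
    [[0.4,0,-1],[0,0,0],0.3],
    [[0,0,-1],[0,0,0],-0.5],
    [[0,0,-1],[0,0,0],-1],
  ],
)

```text
time_s: 12.05
ee_pos: [0.4359, 0.3838, 0.1758]
eef_rot: [3.141, 0.001, -2.919]
force: [0.1, 0.2, 0.1]
grip_width: 0.0481
grip_force: 0.0
```

Emit:
send_rows(
  motion=[
    [[0,0,-0.6],[0,0,0],-1],
    [[0,0,0],[0,0,0],-1],
  ],
)

```text
time_s: 12.25
ee_pos: [0.437, 0.3844, 0.1948]
eef_rot: [3.139, 0.005, -2.919]
force: [-0.7, 0.2, -1.0]
grip_width: 0.0325
grip_force: 0.0
```

Run:
```python
from pl import *
from h import *
np.set_printoptions(precision=4,suppress=True)
p,r=cur(); print(w2c(p))
c=snap('wrist','w5');P=cloud(c);ok=c['depth']>0;L=np.dstack([(P[...,:2]-o)@C,P[...,2]])*1e3;px=c['pixels'].min(-1)
m=ok&(abs(L[...,0])<45)&(abs(L[...,1]-60)<45)&(L[...,2]>22)&(L[...,2]<34); q=L[m]
print(len(q),np.percentile(q,[1,50,99],axis=0)); print(cv2.minAreaRect(q[:,:2].astype(np.float32)))
print('z spread',np.percentile(q[:,2],[5,95]))
# cover L
m=ok&(abs(L[...,1]-60)<40)&(L[...,0]>20)&(L[...,0]<120)&(L[...,2]>70)&(L[...,2]<165);q=L[m]
print('coverL',len(q),np.percentile(np.arctan2(q[:,2]-34,57-q[:,0]),[10,50,90]) if len(q) else 0)
y=th-np.pi
plan([(30,60,205,y),(115,60,205),(115,60,135,None,24)])
```

```text
[-22.3118  60.2463 194.8279]
2351 [[-27.1054  34.4394  22.402 ]
 [ -3.4077  60.0514  27.6342]
 [ 23.1722  85.0929  29.3879]]
((-1.4970951080322266, 59.539005279541016), (57.2563362121582, 51.963706970214844), 1.1694073677062988)
z spread [25.7901 28.8998]
coverL 4129 [1.6944 1.7351 1.7495]
1 [[-0.88, 0.0, -0.21],[0.0, 0.01, -0.0],-1],
2 [[-0.88, 0.0, -0.2],[0.0, 0.01, -0.0],-1],
  -> [ 29.9  59.9 205. ] [0.488  0.3957 0.205 ]
3 [[-0.95, 0.0, -0.0],[0.0, 0.0, 0.0],-1],
4 [[-0.94, 0.0, -0.0],[0.0, 0.0, 0.0],-1],
5 [[-0.95, 0.0, -0.0],[0.0, 0.0, 0.0],-1],
  -> [115.1  59.9 204.9] [0.5711 0.4145 0.2049]
6 [[0.0, 0.0, 0.78],[0.0, 0.0, 0.0],-1],
7 [[0.0, 0.0, 0.77],[0.0, 0.0, 0.0],-1],
8 [[0.0, 0.0, 0.78],[0.0, 0.0, 0.0],-1],
  -> [115.1  60.  135. ] [0.5711 0.4146 0.135 ]
```

Run:
```python
from pl import *
p,r=plan([(115,60,132,th-np.pi,30)],start=(c2w((115,60,205)),cur()[1]))
plan([cov(f,60,r=96)+(None,14.5) for f in (1.75,1.6,1.45,1.3,1.15,1.,.85,.7,.55,.4,.25)],start=(p,r))
```

```text
1 [[0.0, -0.0, 0.81],[0.0, 0.01, -0.0],-1],
2 [[0.0, -0.0, 0.81],[0.0, 0.01, -0.0],-1],
3 [[0.0, -0.0, 0.81],[0.0, 0.01, -0.0],-1],
  -> [115.1  60.1 132.1] [0.571  0.4147 0.1321]
1 [[0.34, -0.0, 0.04],[0.0, 0.0, 0.0],-1],
2 [[0.35, -0.0, 0.05],[0.0, 0.0, 0.0],-1],
3 [[0.34, -0.0, 0.04],[0.0, 0.0, 0.0],-1],
  -> [ 84.2  60.1 128.2] [0.5409 0.4078 0.1282]
4 [[0.48, -0.0, -0.05],[0.0, 0.0, 0.0],-1],
  -> [ 69.8  60.1 129.8] [0.5268 0.4047 0.1298]
5 [[0.48, -0.0, 0.01],[0.0, 0.0, 0.0],-1],
  -> [ 55.4  60.1 129.5] [0.5128 0.4015 0.1295]
6 [[0.47, -0.0, 0.08],[0.0, 0.0, 0.0],-1],
  -> [ 41.3  60.1 127.1] [0.499  0.3984 0.1271]
7 [[0.45, -0.0, 0.16],[0.0, 0.0, 0.0],-1],
  -> [ 27.8  60.1 122.3] [0.4859 0.3954 0.1223]
8 [[0.43, -0.0, 0.22],[0.0, 0.0, 0.0],-1],
  -> [ 14.8  60.1 115.7] [0.4733 0.3926 0.1157]
9 [[0.39, -0.0, 0.28],[0.0, 0.0, 0.0],-1],
  -> [  3.1  60.1 107.4] [0.4619 0.39   0.1074]
10 [[0.34, -0.01, 0.33],[0.0, 0.0, 0.0],-1],
  -> [-7.1 59.9 97.5] [0.452  0.3874 0.0975]
11 [[0.15, 0.0, 0.19],[0.0, 0.0, 0.0],-1],
12 [[0.14, 0.0, 0.2],[0.0, 0.0, 0.0],-1],
  -> [-15.8  59.9  85.8] [0.4435 0.3855 0.0858]
13 [[0.23, 0.0, 0.42],[0.0, 0.0, 0.0],-1],
  -> [-22.7  59.9  73.2] [0.4367 0.384  0.0732]
14 [[0.16, 0.0, 0.45],[0.0, 0.0, 0.0],-1],
  -> [-27.5  59.9  59.7] [0.432  0.383  0.0597]
```

Emit:
send_rows(
  motion=[
    [[-0.88,0,-0.2],[0,0,0],-1],
    [[-0.88,0,-0.2],[0,0,0],-1],
    [[-0.95,0,0],[0,0,0],-1],
    [[-0.95,0,0],[0,0,0],-1],
    [[-0.95,0,0],[0,0,0],-1],
    [[0,0,0.8],[0,0,0],-1],
    [[0,0,0.8],[0,0,0],-1],
    [[0,0,0.8],[0,0,0],-1],
    [[0,0,0],[0,0,0],-1],
  ],
)

```text
time_s: 13.2
ee_pos: [0.5695, 0.4132, 0.126]
eef_rot: [-3.139, -0.008, -2.919]
force: [-0.3, 1.1, -0.0]
grip_width: 0.0005
grip_force: 0.0
```

Emit:
send_rows(
  motion=[
    [[0.95,0,0],[0,0,0],-1],
    [[0.5,0,-0.05],[0,0,0],-1],
    [[0.48,0,0.01],[0,0,0],-1],
    [[0.47,0,0.08],[0,0,0],-1],
    [[0.45,0,0.16],[0,0,0],-1],
    [[0.43,0,0.22],[0,0,0],-1],
    [[0.39,0,0.28],[0,0,0],-1],
    [[0.34,0,0.33],[0,0,0],-1],
    [[0.29,0,0.39],[0,0,0],-1],
    [[0.23,0,0.42],[0,0,0],-1],
    [[0.16,0,0.42],[0,0,0],-1],
    [[0,0,0],[0,0,0],-1],
  ],
)

```text
time_s: 14.4
ee_pos: [0.4331, 0.3829, 0.0624]
eef_rot: [-3.141, -0.002, -2.919]
force: [0.4, -0.3, 0.5]
grip_width: 0.0005
grip_force: 0.0
```

Run:
```python
from pl import *
p,r=cur(); print(w2c(p),r.as_euler('xyz'))
plan([(-38,60,w2c(p)[2]+4,th-np.pi,12),(-40,60,40,None,6),(-40,60,32,None,3)])
```

```text
[-26.46058116  59.5912718   62.35896733] [-3.14058236e+00 -2.12088984e-03 -2.91873574e+00]
1 [[0.19, 0.01, -0.07],[-0.0, -0.01, -0.0],-1],
2 [[0.19, 0.0, -0.06],[-0.0, -0.01, -0.0],-1],
  -> [-37.9  59.9  66.3] [0.4219 0.3807 0.0663]
3 [[0.01, 0.0, 0.18],[0.0, 0.0, 0.0],-1],
4 [[0.02, 0.0, 0.17],[0.0, 0.0, 0.0],-1],
5 [[0.01, 0.0, 0.18],[0.0, 0.0, 0.0],-1],
6 [[0.02, 0.0, 0.17],[0.0, 0.0, 0.0],-1],
7 [[0.01, 0.0, 0.18],[0.0, 0.0, 0.0],-1],
  -> [-39.9  59.9  39.9] [0.4199 0.3802 0.0399]
8 [[0.0, 0.0, 0.09],[0.0, 0.0, 0.0],-1],
9 [[0.0, 0.0, 0.09],[0.0, 0.0, 0.0],-1],
10 [[0.0, 0.0, 0.08],[0.0, 0.0, 0.0],-1],
  -> [-39.9  59.9  32.1] [0.4199 0.3802 0.0321]
```

Emit:
send_rows(
  motion=[
    [[0.19,0,-0.06],[0,0,0],-1],
    [[0.19,0,-0.06],[0,0,0],-1],
    [[0,0,0.2],[0,0,0],-1],
    [[0,0,0.2],[0,0,0],-1],
    [[0,0,0.2],[0,0,0],-1],
    [[0,0,0.2],[0,0,0],-1],
    [[0,0,0.15],[0,0,0],-1],
    [[0,0,0.1],[0,0,0],-1],
    [[0,0,0],[0,0,0],-1],
  ],
)

```text
time_s: 15.3
ee_pos: [0.423, 0.3808, 0.0362]
eef_rot: [-3.142, -0.0, -2.919]
force: [-2.4, -2.9, 11.2]
grip_width: 0.0007
grip_force: 5.6
```

Emit:
send_rows(
  motion=[
    [[0,0,0.1],[0,0,0],-1],
    [[0,0,0.05],[0,0,0],-1],
    [[0,0,0],[0,0,0],-1],
    [[0,0,0],[0,0,0],-1],
  ],
)

```text
time_s: 15.7
ee_pos: [0.4232, 0.3811, 0.0353]
eef_rot: [3.141, 0.001, -2.919]
force: [-19.9, -15.2, 55.8]
grip_width: 0.0002
grip_force: 27.8
```

Emit:
send_rows(
  motion=[
    [[0,0,-0.5],[0,0,0],-1],
    [[0,0,-0.9],[0,0,0],-1],
    [[0,0,-0.9],[0,0,0],-1],
    [[0,-0.6,-0.5],[0,0,0],-1],
    [[0,-1,0],[0,0,0],-1],
    [[0,-1,0],[0,0,0],-1],
    [[0,-1,0],[0,0,0],-1],
    [[0,-0.4,0.3],[0,0,0],-1],
    [[0,0,0],[0,0,0],-1],
  ],
)

```text
time_s: 16.6
ee_pos: [0.4491, 0.2626, 0.1047]
eef_rot: [-3.141, -0.002, -2.921]
force: [-0.4, -0.2, -0.1]
grip_width: 0.0001
grip_force: 0.0
```

Run:
```python
from pl import *
p,r=cur(); print(w2c(p),r.as_euler('xyz'))
plan([(-39,-60,60,th-np.pi,20),(-40,-60,37,None,6)])
```

```text
[-37.43039514 -61.22252197 104.72096801] [-3.14110463e+00 -1.97662994e-03 -2.92085803e+00]
1 [[0.02, 0.01, 0.5],[-0.0, -0.01, -0.01],-1],
2 [[0.01, 0.02, 0.49],[-0.0, -0.01, -0.01],-1],
3 [[0.02, 0.01, 0.5],[-0.0, -0.01, -0.01],-1],
  -> [-39. -60.  60.] [0.4474 0.2634 0.06  ]
4 [[0.01, 0.0, 0.19],[0.0, 0.0, 0.0],-1],
5 [[0.01, 0.0, 0.19],[0.0, 0.0, 0.0],-1],
6 [[0.01, 0.0, 0.2],[0.0, 0.0, 0.0],-1],
7 [[0.01, 0.0, 0.19],[0.0, 0.0, 0.0],-1],
  -> [-40.1 -60.1  36.9] [0.4463 0.2632 0.0369]
```

Emit:
send_rows(
  motion=[
    [[0.02,0.01,0.5],[0,0,0],-1],
    [[0.01,0.02,0.5],[0,0,0],-1],
    [[0.02,0.01,0.5],[0,0,0],-1],
    [[0,0,0.2],[0,0,0],-1],
    [[0,0,0.2],[0,0,0],-1],
    [[0,0,0.18],[0,0,0],-1],
    [[0,0,0.16],[0,0,0],-1],
    [[0,0,0.04],[0,0,0],-1],
    [[0,0,0],[0,0,0],-1],
  ],
)

```text
time_s: 17.5
ee_pos: [0.4476, 0.2647, 0.0378]
eef_rot: [-3.142, 0.0, -2.919]
force: [-0.5, 0.7, -0.5]
grip_width: 0.0006
grip_force: 0.0
```

Emit:
send_rows(
  motion=[
    [[0,0,0.05],[0,0,0],-1],
    [[0,0,0.04],[0,0,0],-1],
    [[0,0,0],[0,0,0],-1],
  ],
)

```text
time_s: 17.8
ee_pos: [0.4478, 0.2648, 0.0361]
eef_rot: [3.141, 0.001, -2.919]
force: [-4.1, -2.4, 11.9]
grip_width: 0.0003
grip_force: 6.4
```

Emit:
send_rows(
  motion=[
    [[0,0,0.03],[0,0,0],-1],
    [[0,0,0],[0,0,0],-1],
    [[0,0,0],[0,0,0],-1],
  ],
)

```text
time_s: 18.1
ee_pos: [0.448, 0.2648, 0.0359]
eef_rot: [3.141, 0.001, -2.919]
force: [-8.5, -4.4, 23.0]
grip_width: 0.0003
grip_force: 11.6
```

Emit:
send_rows(
  motion=[
    [[0,0,-0.5],[0,0,0],-1],
    [[0,0,-0.9],[0,0,0],-1],
    [[0,0.4,-1],[0,0,0],-1],
    [[0,0.8,-1],[0,0,0],-1],
    [[0,0.8,-1],[0,0,0],-1],
    [[0,0,-1],[0,0,0],-1],
    [[0,0,0],[0,0,0],-1],
    [[0,0,0],[0,0,0],-1],
  ],
)

```text
time_s: 18.9
ee_pos: [0.4343, 0.3231, 0.1961]
eef_rot: [3.141, 0.001, -2.919]
force: [0.4, 0.5, 0.1]
grip_width: 0.0004
grip_force: 0.0
```

Run:
```python
from pl import *
from h import *
np.set_printoptions(precision=2,suppress=True,linewidth=160)
p,r=cur(); print(w2c(p))
c=snap('wrist','w6');P=cloud(c);ok=c['depth']>0;L=np.dstack([(P[...,:2]-o)@C,P[...,2]])*1e3
s=snap('side','s6');T=snap('top','t6')
for nm,Q,k in(('w',L,ok),):
  for sy in (60,-60):
    for x in (-50,-35,-20,0):
        m=k&(abs(Q[...,0]-x)<4)&(abs(Q[...,1]-sy)<35)&(Q[...,2]>25)&(Q[...,2]<60)
        if m.sum()>5: print(sy,x,m.sum(),np.median(Q[m][:,2]))
# eyelets
for nm,c2 in(('w',c),('s',s),('t',T)):
    P2=cloud(c2);Q=np.dstack([(P2[...,:2]-o)@C,P2[...,2]])*1e3;k=c2['depth']>0
    m=k&(Q[...,2]>48)&(Q[...,2]<75)&(abs(Q[...,0]+45)<25)&(abs(Q[...,1])<30); q=Q[m]
    for y0 in(-16,0,16):
        e=q[abs(q[:,1]-y0)<7]
        if len(e)>4: print(nm,y0,len(e),np.percentile(e,[3,50,97],axis=0).ravel())
i=np.hstack([cv2.resize(c['pixels'][80:280,220:500],(560,400)),]);j=cv2.resize(s['pixels'][140:220,210:322],(560,400))
cv2.imwrite('pics/chk.png',np.vstack([i[:300],j])[:600,:,::-1])
```

```text
[-38.49   1.   196.11]
60 -50 557 36.15336636403276
60 -35 513 36.09421220041546
60 -20 497 35.93011593470769
60 0 494 35.81699166880745
-60 -50 555 36.017330599927135
-60 -35 517 36.13196646948529
-60 -20 517 35.8170371006783
-60 0 486 35.69666480089245
w -16 268 [-62.33 -18.74  49.99 -48.25 -15.77  67.68 -31.41 -12.86  68.99]
w 0 228 [-62.34  -2.23  55.81 -48.11   0.11  67.69 -31.46   2.4   68.93]
w 16 272 [-62.37  13.24  51.07 -47.66  16.06  67.63 -31.34  19.01  69.15]
s -16 42 [-59.58 -22.67  50.41 -46.39 -19.65  63.14 -28.59 -15.72  68.61]
s 0 35 [-59.31  -6.53  49.28 -51.89  -4.23  64.31 -28.17   1.3   68.39]
s 16 37 [-59.04   9.39  50.14 -47.38  12.2   63.98 -27.08  17.82  68.55]
t -16 11 [-60.79 -19.23  52.91 -35.9  -18.22  62.53 -29.77 -15.26  68.94]
```

View pics/chk.png

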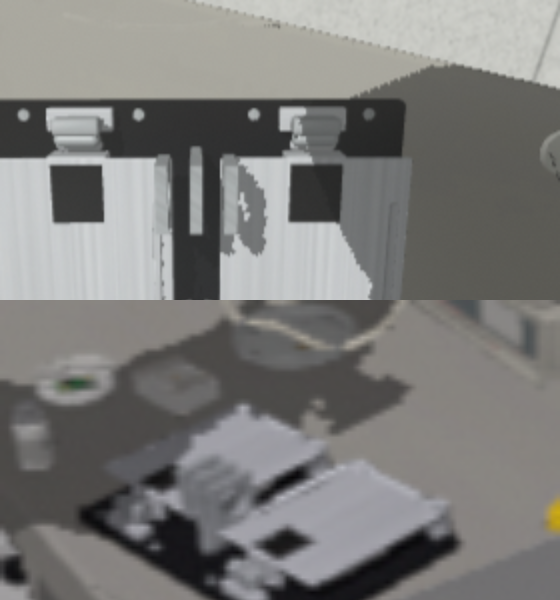

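Both covers read flat at 36 mm along their length, the catch hooks lie over the tabs (80,135) and (318,135) in the upper part of the picture, and the three eyelets line up. Now the pin.

Run:
```python
from pl import *
s=plan([(400,150,195,1.81),(442.4,-343,150,1.81),],world=True,grip=.1)
plan([(442.4,-343,40,None,28),(442.4,-343,9,None,11)],world=True,grip=.1,start=s)
```

```text
1 [[0.17, -0.38, 0.0],[-0.0, -0.0, 0.92],0.1],
2 [[0.13, -0.4, 0.0],[-0.0, -0.0, 0.92],0.1],
3 [[0.08, -0.41, 0.0],[-0.0, -0.0, 0.92],0.1],
4 [[0.03, -0.42, 0.0],[-0.0, -0.0, 0.92],0.1],
5 [[-0.01, -0.42, 0.0],[-0.0, -0.0, 0.92],0.1],
6 [[-0.05, -0.41, 0.0],[-0.0, -0.0, 0.92],0.1],
7 [[-0.11, -0.41, 0.0],[-0.0, -0.0, 0.92],0.1],
8 [[-0.14, -0.39, 0.0],[-0.0, -0.0, 0.92],0.1],
9 [[-0.19, -0.38, 0.0],[-0.0, -0.0, 0.92],0.1],
10 [[-0.23, -0.35, 0.0],[-0.0, -0.0, 0.92],0.1],
11 [[-0.26, -0.32, 0.0],[-0.0, -0.0, 0.92],0.1],
12 [[-0.3, -0.29, 0.0],[-0.0, -0.0, 0.92],0.1],
13 [[-0.33, -0.26, 0.01],[-0.0, -0.0, 0.92],0.1],
14 [[-0.36, -0.22, -0.0],[-0.0, -0.0, 0.92],0.1],
  -> [-110.2 -160.1  194.9] [0.4    0.1501 0.1949]
15 [[-0.9, -0.15, 0.08],[-0.0, 0.0, 0.0],0.1],
16 [[-0.91, -0.14, 0.09],[-0.0, 0.0, 0.0],0.1],
17 [[-0.9, -0.15, 0.08],[-0.0, 0.0, 0.0],0.1],
18 [[-0.91, -0.15, 0.09],[-0.0, 0.0, 0.0],0.1],
19 [[-0.9, -0.15, 0.08],[-0.0, 0.0, 0.0],0.1],
20 [[-0.91, -0.14, 0.08],[-0.0, 0.0, 0.0],0.1],
21 [[-0.9, -0.15, 0.09],[-0.0, 0.0, 0.0],0.1],
22 [[-0.91, -0.15, 0.08],[-0.0, 0.0, 0.0],0.
[... 234 characters left out ...]
,0.1],
28 [[-0.9, -0.14, 0.09],[-0.0, 0.0, 0.0],0.1],
29 [[-0.91, -0.15, 0.08],[-0.0, 0.0, 0.0],0.1],
30 [[-0.9, -0.15, 0.08],[-0.0, 0.0, 0.0],0.1],
31 [[-0.91, -0.15, 0.09],[-0.0, 0.0, 0.0],0.1],
32 [[-0.9, -0.14, 0.08],[-0.0, 0.0, 0.0],0.1],
  -> [-177.9 -650.4  150.1] [ 0.4425 -0.343   0.1501]
1 [[0.0, 0.0, 0.92],[0.0, 0.0, 0.0],0.1],
2 [[0.0, 0.0, 0.91],[0.0, 0.0, 0.0],0.1],
3 [[0.0, 0.0, 0.92],[0.0, 0.0, 0.0],0.1],
4 [[0.0, 0.0, 0.92],[0.0, 0.0, 0.0],0.1],
  -> [-178.1 -650.4   40. ] [ 0.4423 -0.3431  0.04  ]
5 [[0.0, 0.0, 0.34],[0.0, 0.0, 0.0],0.1],
6 [[0.0, 0.0, 0.35],[0.0, 0.0, 0.0],0.1],
7 [[0.0, 0.01, 0.34],[0.0, 0.0, 0.0],0.1],
  -> [-177.8 -650.5    9.1] [ 0.4425 -0.3431  0.0091]
```

Emit:
send_rows(
  motion=[
    [[0.17,-0.38,0],[0,0,0.92],0.1],
    [[0.13,-0.4,0],[0,0,0.92],0.1],
    [[0.08,-0.41,0],[0,0,0.92],0.1],
    [[0.03,-0.42,0],[0,0,0.92],0.1],
    [[-0.01,-0.42,0],[0,0,0.92],0.1],
    [[-0.05,-0.41,0],[0,0,0.92],0.1],
    [[-0.11,-0.41,0],[0,0,0.92],0.1],
    [[-0.14,-0.39,0],[0,0,0.92],0.1],
    [[-0.19,-0.38,0],[0,0,0.92],0.1],
    [[-0.23,-0.35,0],[0,0,0.92],0.1],
    [[-0.26,-0.32,0],[0,0,0.92],0.1],
    [[-0.3,-0.29,0],[0,0,0.92],0.1],
  ],
)

```text
time_s: 20.25
ee_pos: [0.4049, 0.1746, 0.1953]
eef_rot: [-3.14, -0.0, 2.035]
force: [0.9, 0.1, -0.6]
grip_width: 0.0517
grip_force: 0.0
```

Emit:
send_rows(
  motion=[
    [[-0.33,-0.26,0],[0,0,0.92],0.1],
    [[-0.36,-0.22,0],[0,0,0.92],0.1],
    [[-0.9,-0.15,0],[0,0,0],0.1],
    [[-0.9,-0.15,0],[0,0,0],0.1],
    [[-0.9,-0.15,0],[0,0,0],0.1],
    [[-0.9,-0.15,0],[0,0,0],0.1],
    [[-0.9,-0.15,0],[0,0,0],0.1],
    [[-0.9,-0.15,0],[0,0,0],0.1],
    [[-0.9,-0.15,0],[0,0,0],0.1],
    [[-0.9,-0.15,0],[0,0,0],0.1],
    [[-0.9,-0.15,0],[0,0,0],0.1],
    [[-0.9,-0.15,0],[0,0,0],0.1],
  ],
)

```text
time_s: 21.45
ee_pos: [0.4225, -0.1235, 0.1954]
eef_rot: [-3.14, -0.001, 1.818]
force: [0.8, 0.4, -0.6]
grip_width: 0.0516
grip_force: 0.0
```

Emit:
send_rows(
  motion=[
    [[-0.9,-0.15,0],[0,0,0],0.1],
    [[-0.9,-0.15,0],[0,0,0],0.1],
    [[-0.9,-0.15,0.3],[0,0,0],0.1],
    [[-0.9,-0.15,0.3],[0,0,0],0.1],
    [[-0.9,-0.15,0.3],[0,0,0],0.1],
    [[-0.9,-0.15,0.3],[0,0,0],0.1],
    [[-0.9,-0.15,0.3],[0,0,0],0.1],
    [[-0.9,-0.15,0],[0,0,0],0.1],
    [[0,0,0],[0,0,0],0.1],
    [[0,0,0],[0,0,0],0.1],
  ],
)

```text
time_s: 22.45
ee_pos: [0.4405, -0.3403, 0.1501]
eef_rot: [-3.141, -0.002, 1.818]
force: [0.4, -0.4, -0.3]
grip_width: 0.0518
grip_force: 0.0
```

Run:
```python
from pl import *
from h import *
np.set_printoptions(precision=4,suppress=True)
p,r=cur(); print(p,r.as_euler('xyz'))
c=snap('wrist','w7');P=cloud(c);ok=c['depth']>0
Q=ok&(abs(P[...,0]-.435)<.045)&(abs(P[...,1]+.3)<.09)&(P[...,2]>.008)&(P[...,2]<.03);q=P[Q]
rr=q[q[:,1]>-.315]; l=cv2.fitLine((rr[:,:2]).astype(np.float32),cv2.DIST_HUBER,0,.01,.01).ravel(); d=l[:2]*np.sign(l[1]);s=(q[:,:2]-l[2:])@d
print('yaw',np.arctan2(d[1],d[0]),'ends',l[2:]+d*s.min(),l[2:]+d*s.max(),s.max()-s.min(),'ztop',np.percentile(q[:,2],[50,90]))
g=l[2:]+d*(s.min()+.024); print('grasp',g)
plan([(g[0]*1e3,g[1]*1e3,40,np.arctan2(d[1],d[0]),28),(g[0]*1e3,g[1]*1e3,9,None,11)],world=True,grip=.1)
```

```text
[ 0.4405 -0.3403  0.1501] [-3.1406 -0.0016  1.8175]
yaw 1.8155525 ends [ 0.4479 -0.3658] [ 0.4166 -0.2406] 0.12909755819909344 ztop [0.0142 0.0154]
grasp [ 0.4421 -0.3425]
1 [[-0.02, 0.01, 0.92],[-0.0, -0.0, 0.01],0.1],
2 [[-0.03, 0.0, 0.92],[-0.0, -0.0, 0.01],0.1],
3 [[-0.02, 0.01, 0.92],[-0.0, -0.0, 0.01],0.1],
4 [[-0.03, 0.01, 0.92],[-0.0, -0.0, 0.01],0.1],
  -> [-178.  -649.8   40.1] [ 0.4422 -0.3425  0.0401]
5 [[-0.0, -0.0, 0.35],[0.0, 0.0, 0.0],0.1],
6 [[-0.0, -0.0, 0.34],[0.0, 0.0, 0.0],0.1],
7 [[-0.0, -0.0, 0.35],[0.0, 0.0, 0.0],0.1],
  -> [-178.  -649.8    8.9] [ 0.4422 -0.3425  0.0089]
```

Emit:
send_rows(
  motion=[
    [[-0.02,0,0.92],[0,0,0],0.1],
    [[-0.03,0,0.92],[0,0,0],0.1],
    [[-0.02,0.01,0.92],[0,0,0.01],0.1],
    [[-0.03,0.01,0.92],[0,0,0.01],0.1],
    [[0,0,0.35],[0,0,0],0.1],
    [[0,0,0.35],[0,0,0],0.1],
    [[0,0,0.33],[0,0,0],0.1],
    [[0,0,0],[0,0,0],0.1],
  ],
)

```text
time_s: 23.3
ee_pos: [0.4422, -0.3429, 0.0094]
eef_rot: [-3.141, -0.001, 1.816]
force: [0.3, 0.0, -0.8]
grip_width: 0.0518
grip_force: 0.0
```

Emit:
send_rows(
  motion=[
    [[0,0,0],[0,0,0],-0.5],
    [[0,0,0],[0,0,0],-0.7],
    [[0,0,0],[0,0,0],-0.7],
    [[0,0,0],[0,0,0],-0.7],
    [[0,0,0],[0,0,0],-0.7],
  ],
  squeeze=40,
)

```text
time_s: 23.8
ee_pos: [0.4426, -0.3434, 0.0103]
eef_rot: [3.141, 0.001, 1.816]
force: [-0.2, 0.3, 3.5]
grip_width: 0.0253
grip_force: 40.0
```

Emit:
send_rows(
  motion=[
    [[0,0,-0.4],[0,0,0],-0.7],
    [[0,0,-0.8],[0,0,0],-0.7],
    [[0,0,-0.9],[0,0,0],-0.7],
    [[0,0,-0.9],[0,0,0],-0.7],
    [[0,0,-0.9],[0,0,0],-0.7],
    [[0,0,-0.6],[0,0,0],-0.7],
    [[0.5,0.1,-0.3],[0,0,0],-0.7],
    [[0.9,0.1,0],[0,0,0],-0.7],
    [[0.9,0.1,0],[0,0,0],-0.7],
    [[0.9,0.1,0],[0,0,0],-0.7],
    [[0.9,0.1,0],[0,0,0],-0.7],
    [[0.9,0.1,0],[0,0,0],-0.7],
  ],
)

```text
time_s: 25.0
ee_pos: [0.423, -0.1923, 0.1546]
eef_rot: [3.141, 0.0, 1.816]
force: [0.9, -0.6, -0.6]
grip_width: 0.025
grip_force: 40.0
```

Run:
```python
from pl import *
p,r=cur(); print(p)
plan([(-46,-155,110,th+np.pi/2,28)],grip=-.7)
```

```text
[ 0.42302655 -0.19232934  0.15456144]
1 [[0.81, 0.3, 0.11],[0.0, 0.0, 0.01],-0.7],
2 [[0.82, 0.29, 0.1],[0.0, 0.0, 0.01],-0.7],
3 [[0.81, 0.3, 0.11],[0.0, 0.0, 0.01],-0.7],
4 [[0.81, 0.3, 0.1],[0.0, 0.0, 0.01],-0.7],
5 [[0.82, 0.29, 0.11],[0.0, 0.0, 0.01],-0.7],
6 [[0.81, 0.29, 0.11],[0.0, 0.0, 0.01],-0.7],
7 [[0.82, 0.3, 0.1],[0.0, 0.0, 0.01],-0.7],
8 [[0.81, 0.29, 0.11],[0.0, 0.0, 0.01],-0.7],
9 [[0.82, 0.29, 0.1],[0.0, 0.0, 0.01],-0.7],
10 [[0.82, 0.29, 0.11],[0.0, 0.0, 0.01],-0.7],
11 [[0.81, 0.28, 0.1],[0.0, 0.0, 0.01],-0.7],
12 [[0.82, 0.29, 0.11],[0.0, 0.0, 0.01],-0.7],
13 [[0.82, 0.29, 0.11],[0.0, 0.0, 0.01],-0.7],
14 [[0.81, 0.28, 0.1],[0.0, 0.0, 0.01],-0.7],
  -> [ -46.1 -155.1  110.1] [0.4615 0.1691 0.1101]
```

Emit:
send_rows(
  motion=[
    [[0.82,0.29,0],[0,0,0.01],-0.7],
    [[0.82,0.29,0],[0,0,0.01],-0.7],
    [[0.82,0.29,0],[0,0,0.01],-0.7],
    [[0.82,0.29,0],[0,0,0.01],-0.7],
    [[0.82,0.29,0],[0,0,0.01],-0.7],
    [[0.82,0.29,0],[0,0,0.01],-0.7],
    [[0.82,0.29,0],[0,0,0.02],-0.7],
    [[0.82,0.29,0],[0,0,0.02],-0.7],
    [[0.82,0.29,0.2],[0,0,0.02],-0.7],
    [[0.82,0.29,0.2],[0,0,0.02],-0.7],
    [[0.82,0.29,0.2],[0,0,0.02],-0.7],
    [[0.82,0.29,0.2],[0,0,0.02],-0.7],
  ],
)

```text
time_s: 26.2
ee_pos: [0.4554, 0.1192, 0.1303]
eef_rot: [3.141, 0.0, 1.795]
force: [0.5, -0.9, -0.1]
grip_width: 0.0259
grip_force: 40.0
```

Emit:
send_rows(
  motion=[
    [[0.8,0.29,0.3],[0,0,0],-0.7],
    [[0.8,0.28,0.3],[0,0,0],-0.7],
    [[0,0,0],[0,0,0],-0.7],
    [[0,0,0],[0,0,0],-0.7],
  ],
)

```text
time_s: 26.6
ee_pos: [0.4613, 0.1687, 0.1122]
eef_rot: [-3.141, 0.0, 1.796]
force: [0.3, 1.1, -0.5]
grip_width: 0.0251
grip_force: 40.0
```

```bash
cat > pin.py <<'E'
from pl import *
from h import *
import sys
np.set_printoptions(precision=2,suppress=True,linewidth=150)
p,r=cur(); t=w2c(p); print('tcp',t,r.as_euler('xyz'),th+np.pi/2)
for n in ('wrist','side'):
    c=snap(n,n[0]+sys.argv[1]);P=cloud(c);ok=c['depth']>0;L=np.dstack([(P[...,:2]-o)@C,P[...,2]])*1e3
    d=L-t
    m=ok&(abs(d[...,0])<22)&(d[...,1]>22)&(d[...,1]<120)&(abs(d[...,2])<22)&((L[...,1]<-25)|(L[...,2]>75)); q=L[m]
    if len(q)>20:
        print(n,len(q),'y',q[:,1].min()-t[1],q[:,1].max()-t[1])
        for a in range(25,110,12):
            k=q[abs(q[:,1]-t[1]-a)<4]
            if len(k)>3: print('  dy',a,'x mid',(k[:,0].min()+k[:,0].max())/2,'med',np.median(k[:,0]),'z top',np.percentile(k[:,2],97))
    m=ok&(L[...,2]>60)&(L[...,2]<72)&(abs(L[...,0]+45)<24)&(abs(L[...,1])<24);e=L[m]
    if len(e)>9: print(' eyelets x',np.percentile(e[:,0],[2,98]),'ztop',np.percentile(e[:,2],[50,97]),'y',np.percentile(e[:,1],[2,98]))
E
python3 pin.py 8
python3 - <<'E'
from h import *
T=load('t6');P=cloud(T);m=(T['depth']>0)&(abs(P[...,2]-.063)<.004)&(abs(P[...,0]-.45)<.05)&(P[...,1]>-.13)&(P[...,1]<.2);print('stage max y',np.percentile(P[m][:,1],[50,99]),m.sum())
E
```

```text
tcp [ -46.33 -155.49  112.22] [-3.14  0.    1.8 ] 1.793828461709154
wrist 3787 y 22.022061073933685 105.88059981537245
  dy 25 x mid -46.561361413056886 med -46.30246113707815 z top 117.4885264887602
  dy 37 x mid -46.56317992006517 med -46.31935703588188 z top 117.18899601477422
  dy 49 x mid -46.572792221327674 med -46.84234615289976 z top 117.1547596887612
  dy 61 x mid -46.646929757817695 med -46.85505299339663 z top 117.14179244004967
  dy 73 x mid -46.60161134967577 med -46.860651697105965 z top 116.94733684746937
  dy 85 x mid -46.638666964393664 med -46.63045933598612 z top 117.05119122788074
  dy 97 x mid -46.645021288043324 med -46.87690527653355 z top 116.8040134602735
  dy 109 x mid -46.90985933327736 med -47.132843321561936 z top 113.61652624755871
side 64 y 33.010771621372896 101.59620932670157
  dy 37 x mid -47.20763631642677 med -48.1860138821511 z top 116.50818855941789
  dy 49 x mid -44.828559520769616 med -47.44961271987038 z top 117.37926226481434
  dy 61 x mid -47.06529800167783 med -46.364867644101174 z top 117.79653735646194
  dy 73 x mid -45.4218389359123 med -48.03382674878602 z top 116.56873043020782
  dy 85 x mid -45.75824938788725 med -47.624389878274584 z top 117.04756020267395
  dy 97 x mid -44.08309444181185 med -46.37778708265391 z top 115.06423042187653
 eyelets x [-60.06 -27.45] ztop [66.39 69.27] y [-22.23  16.79]
stage max y [0.0073386  0.13116113] 1724
```

Emit:
send_rows(
  motion=[
    [[0.7,0,0],[0,0,0],-0.7],
    [[0.7,0,0],[0,0,0],-0.7],
    [[0,0,0],[0,0,0],-0.7],
    [[0,0,0],[0,0,0],-0.7],
  ],
)

```text
time_s: 27.1
ee_pos: [0.4523, 0.209, 0.1122]
eef_rot: [3.141, 0.0, 1.795]
force: [0.2, 0.1, -1.0]
grip_width: 0.0251
grip_force: 40.0
```

```bash
python3 pin.py 9
python3 - <<'E'
from pl import *
from h import *
np.set_printoptions(precision=2,suppress=True,linewidth=150)
c=load('w9');P=cloud(c);L=np.dstack([(P[...,:2]-o)@C,P[...,2]])*1e3
m=(c['depth']>0)&(abs(L[...,2]-67)<4)&(abs(L[...,0]+45)<25)
e=L[m]
for y0 in(-16,0,16):
    k=e[abs(e[:,1]-y0)<5]; print(y0,len(k),np.percentile(k[:,0],[1,99]) if len(k) else '')
E
```

```text
tcp [ -46.18 -114.21  112.21] [3.14 0.   1.79] 1.793828461709154
wrist 3779 y 22.022215933015275 105.84144325649989
  dy 25 x mid -46.39344126643852 med -46.13183232845472 z top 117.25374062377543
  dy 37 x mid -46.39037818698962 med -46.65691069535205 z top 117.19643465883924
  dy 49 x mid -46.39750356572253 med -46.652980492170045 z top 117.08246810897927
  dy 61 x mid -46.45086002556657 med -46.65071719874629 z top 117.15343080177179
  dy 73 x mid -46.3890191400779 med -46.64645828602953 z top 117.08432755973355
  dy 85 x mid -46.390845982914826 med -46.40300936042068 z top 116.718568431061
  dy 97 x mid -46.406295370855716 med -46.640001980386096 z top 116.87653975452734
  dy 109 x mid -46.65479091988078 med -46.64345269338492 z top 113.13855627923435
 eyelets x [-61.43 -30.55] ztop [67.73 69.18] y [-18.3  18.9]
side 58 y 32.453427391926056 97.96938354489112
  dy 37 x mid -47.95865390831321 med -48.63595457521441 z top 115.8410964266297
  dy 49 x mid -45.58383816688212 med -45.50067943259852 z top 116.25839845850145
  dy 61 x mid -47.53434223122212 med -47.31286963739535 z top 116.65252105308272
  dy 73 x mid -45.37944054355452 med -46.85897520685336 z top 116.39220645767668
  dy 85 x mid -46.196225997524294 med -47.1875765947986 z top 116.68840824877242
  dy 97 x mid -47.38870863709731 med -47.58911481489105 z top 114.32066180795839
 eyelets x [-59.56 -27.71] ztop [65.89 69.55] y [-21.97  17.94]
-16 314 [-61.9  -30.21]
0 611 [-61.58 -30.08]
16 710 [-61.81 -30.35]
```

Emit:
send_rows(
  motion=[
    [[-0.52,0.01,0],[0,0,0],-0.7],
    [[-0.52,0.01,0],[0,0,0],-0.7],
    [[0,0,0.5],[0,0,0],-0.7],
    [[0,0,0.5],[0,0,0],-0.7],
    [[0,0,0.5],[0,0,0],-0.7],
    [[0,0,0.47],[0,0,0],-0.7],
    [[0,0,0],[0,0,0],-0.7],
    [[0,0,0],[0,0,0],-0.7],
  ],
)

```text
time_s: 28.0
ee_pos: [0.4599, 0.1789, 0.0532]
eef_rot: [-3.142, 0.0, 1.794]
force: [0.1, -0.4, -0.7]
grip_width: 0.0251
grip_force: 40.0
```

```bash
python3 pin.py 10
```

```text
tcp [ -45.44 -145.3    53.16] [-3.14  0.    1.79] 1.793828461709154
wrist 11274 y 22.00790255832652 119.98501109136578
  dy 25 x mid -45.615416944164465 med -45.62917316704682 z top 58.26833699836449
  dy 37 x mid -41.58117018663435 med -44.31737302488014 z top 57.759894991049805
  dy 49 x mid -41.64115086774186 med -42.25791655996797 z top 57.87634732559511
  dy 61 x mid -41.513723111742294 med -42.33428291941466 z top 57.51181044159628
  dy 73 x mid -45.441097698262624 med -42.86799572842848 z top 57.57427428410655
  dy 85 x mid -45.45050623471607 med -43.16594334589247 z top 57.37883409780226
  dy 97 x mid -45.388759164842206 med -42.957580464965034 z top 57.24654760775577
  dy 109 x mid -41.58904277931306 med -40.57480954601421 z top 37.536903867538356
side 177 y 31.553651895104267 119.78216703714389
  dy 37 x mid -50.22187541493204 med -49.81199263696588 z top 57.73358502195118
  dy 49 x mid -46.250183928301794 med -45.81957741451854 z top 58.292006412263824
  dy 61 x mid -47.65718354513028 med -47.44713919086577 z top 58.68672613916396
  dy 73 x mid -52.21503089357667 med -46.14083478110528 z top 58.16097298328069
  dy 85 x mid -50.589037491718116 med -47.63679742185511 z top 58.138767572435164
  dy 97 x mid -46.81030694916262 med -45.6691603507351 z top 56.60551102348814
  dy 109 x mid -46.30174400485548 med -47.67719750755432 z top 38.204203964382096
 eyelets x [-59.82 -34.55] ztop [65.87 69.64] y [-23.69  17.23]
```

Emit:
send_rows(
  motion=[
    [[0.3,0,0],[0,0,0],-0.7],
    [[0.3,0,0],[0,0,0],-0.7],
    [[0.3,0,0],[0,0,0],-0.7],
    [[0.3,0,0],[0,0,0],-0.7],
    [[0.3,0,0],[0,0,0],-0.7],
    [[0,0,0],[0,0,0],-0.7],
  ],
)

```text
time_s: 28.7
ee_pos: [0.4494, 0.2244, 0.0527]
eef_rot: [3.142, -0.0, 1.796]
force: [0.1, 0.3, -1.1]
grip_width: 0.0253
grip_force: 40.0
```

Emit:
send_rows(
  motion=[
    [[0.3,0,0],[0,0,0],-0.7],
    [[0.3,0,0],[0,0,0],-0.7],
    [[0.3,0,0],[0,0,0],-0.7],
    [[0.3,0,0],[0,0,0],-0.7],
    [[0,0,0],[0,0,0],-0.7],
  ],
)

```text
time_s: 29.2
ee_pos: [0.4414, 0.2594, 0.0527]
eef_rot: [3.142, -0.0, 1.796]
force: [-0.8, -0.3, -1.2]
grip_width: 0.0251
grip_force: 40.0
```

Emit:
send_rows(
  motion=[
    [[0.3,0,0],[0,0,0],-0.7],
    [[0.3,0,0],[0,0,0],-0.7],
    [[0.2,0,0],[0,0,0],-0.7],
    [[0,0,0],[0,0,0],-0.7],
  ],
)

```text
time_s: 29.6
ee_pos: [0.4362, 0.2825, 0.0527]
eef_rot: [3.142, -0.0, 1.795]
force: [-0.6, -0.0, -1.1]
grip_width: 0.025
grip_force: 40.0
```

Emit:
send_rows(
  motion=[
    [[0.06,0,0],[0,0,0],-0.7],
    [[0.06,0,0],[0,0,0],-0.7],
    [[0.03,0,0],[0,0,0],-0.7],
    [[0,0,0],[0,0,0],-0.7],
  ],
)

```text
time_s: 30.0
ee_pos: [0.4354, 0.2861, 0.0528]
eef_rot: [-3.142, 0.0, 1.795]
force: [0.3, -0.6, -0.6]
grip_width: 0.0252
grip_force: 40.0
```

Emit:
send_rows(
  motion=[
    [[0.05,0,0],[0,0,0],-0.7],
    [[0,0,0],[0,0,0],-0.7],
    [[0,0,0],[0,0,0],-0.7],
  ],
)

```text
time_s: 30.3
ee_pos: [0.4352, 0.2872, 0.0527]
eef_rot: [-3.142, 0.001, 1.795]
force: [1.7, -5.1, -0.6]
grip_width: 0.0254
grip_force: 40.0
```

Emit:
send_rows(
  motion=[
    [[0.05,0,0],[0,0,0],-0.7],
    [[0,0,0],[0,0,0],-0.7],
    [[0,0,0],[0,0,0],-0.7],
  ],
)

```text
time_s: 30.6
ee_pos: [0.4351, 0.2876, 0.0527]
eef_rot: [-3.141, 0.002, 1.795]
force: [3.7, -13.6, 1.8]
grip_width: 0.0252
grip_force: 40.0
```

Emit:
send_rows(
  motion=[
    [[-0.02,0,0.04],[0,0,0],-0.7],
    [[0,0,0.04],[0,0,0],-0.7],
    [[0,0,0.03],[0,0,0],-0.7],
    [[0,0,0],[0,0,0],-0.7],
  ],
)

```text
time_s: 31.0
ee_pos: [0.4353, 0.2875, 0.0498]
eef_rot: [3.141, 0.002, 1.794]
force: [1.6, -10.5, 5.5]
grip_width: 0.0252
grip_force: 40.0
```

Emit:
send_rows(
  motion=[
    [[0,0,0],[0,0,0],-0.35],
    [[0,0,0],[0,0,0],-0.2],
    [[0,0,0],[0,0,0],0],
    [[0,0,0],[0,0,0],0],
    [[0,0,-0.3],[0,0,0],0],
    [[0,0,-0.6],[0,0,0],0],
    [[0,0,-0.9],[0,0,0],0],
    [[0,0,-0.9],[0,0,0],0],
    [[-0.5,0,-0.9],[0,0,0],0],
    [[-0.8,0,-0.9],[0,0,0],0],
    [[-0.8,0,0],[0,0,0],0],
    [[0,0,0],[0,0,0],0],
  ],
  squeeze=10,
)

```text
time_s: 32.2
ee_pos: [0.4495, 0.2254, 0.1858]
eef_rot: [3.14, -0.0, 1.793]
force: [-0.5, 0.3, -0.7]
grip_width: 0.047
grip_force: 0.0
```

Run:
```python
from pl import *
from h import *
np.set_printoptions(precision=2,suppress=True,linewidth=150)
p,r=cur();print(w2c(p))
for n in('wrist','side'):
    c=snap(n,n[0]+'11');P=cloud(c);L=np.dstack([(P[...,:2]-o)@C,P[...,2]])*1e3;ok=c['depth']>0
    m=ok&(L[...,2]>43)&(L[...,2]<63)&(abs(L[...,0]+45)<16)&(L[...,1]>-75)&(L[...,1]<85);q=L[m]
    print(n,'y range',q[:,1].min(),q[:,1].max())
    for y in(-55,-45,-35,-25,25,35,45,55,65):
        k=q[abs(q[:,1]-y)<3.5]
        if len(k)>2: print('  ',y,len(k),'x',k[:,0].min(),k[:,0].max(),'z',np.percentile(k[:,2],95))
    for sy in(60,-60):
        m=ok&(abs(L[...,0]+10)<35)&(abs(L[...,1]-sy)<30)&(L[...,2]>25)&(L[...,2]<60); print('cover',sy,np.median(L[m][:,2]) if m.sum() else None)
w_=load('w11')['pixels'];s_=load('s11')['pixels']
cv2.imwrite('pics/fin.png',np.vstack([cv2.resize(w_[:,120:520],(400,400))[40:340],cv2.resize(s_[130:220,210:330],(400,300))])[:,:,::-1])
```

```text
[-45.33 -97.57 185.84]
wrist y range -59.04275247169348 59.32218042364525
   -55 204 x -58.40379698997865 -32.989638968173686 z 54.71156897752898
   -45 232 x -58.26488414895654 -32.22037885853789 z 54.9468504976535
   -35 236 x -59.04088918751028 -32.27897866693609 z 54.76518374204945
   -25 236 x -58.89514666028726 -32.39076080879154 z 54.82435777853802
   25 128 x -52.312734637234854 -41.26826305197848 z 54.78078458052453
   35 131 x -52.201186750695044 -41.28561095410921 z 54.45593202947459
   45 132 x -52.12573207569328 -41.285553493187244 z 54.59737863524692
   55 146 x -52.89561947875897 -41.30005686549607 z 54.3321904782952
cover 60 35.957224143639
cover -60 35.94698787773622
side y range -65.34463864206637 63.6397085826407
   -55 15 x -56.167865931983656 -32.673129692226404 z 55.027996694181354
   -45 15 x -57.58100471832227 -31.08602699918317 z 55.56173904716147
   -35 11 x -56.22869066034659 -31.43109528271013 z 54.491796064439114
   -25 13 x -60.31552151325148 -31.22688061690428 z 57.21253697051119
   35 5 x -50.96396414270572 -47.53482790843291 z 53.74888156554664
   45 4 x -49.67276451247186 -45.29472922655756 z 53.8096094875631
   55 6 x -51.21865757681501 -45.79782158718016 z 55.02296152598248
   65 3 x -46.74991825814032 -39.54322076313099 z 53.41264977374625
cover 60 35.877048364170236
cover -60 36.34887580553806
```

View pics/fin.png

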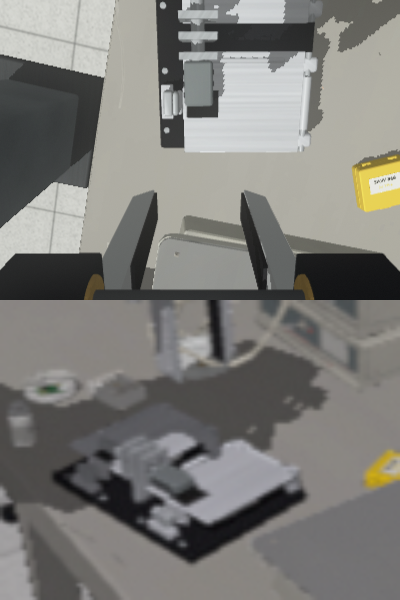

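The pin is home: its grip (200,82) sits against the first eyelet, spanning y -59 to -19, with the rod level through all three. Both covers are flat at 36 mm and the arm is clear.

```bash
python3 -c "
from station import *
print(hand_in())"
```

```text
the job is handed in; nothing more can be done
None
```

The chip box lies flat in the left pocket, both covers are snapped shut, and the pin is through all three eyelets with its grip against the first one. I handed the job in at about 32 s. I lowered the right cover partway, unlatched, before loading the box so the gripper would fit. Pressing the left cover peaked at about 56 N at the wrist, under the 120 N limit. I did not re-check the bystanders in a final image.

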